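# Find the unlapped valve disc by its drag and put it away in the carousel

### The arm

A 6-joint arm with a two-finger parallel gripper is mounted at the origin on the work surface. World frame = base frame: x ahead of the robot, y to its left, z up, the work surface at z = 0. Lengths are in m, angles in degrees, forces in N, time in s.
With the tool pointing down it reaches from about 0.375 to 0.9 m from the base axis. Payload 3.1 kg.
Tool frame: the origin (TCP) lies between the finger pads; the fingertips stand 11 mm ahead of it and the grasp point (between the pads) lies 8 mm behind it; x points along the fingers, y is the direction in which the jaws open and shut, and the axes are right-handed (so a half turn about x gives the same grasp; the last joint's range is limited). The gripper opens to 87 mm and grips with 3 to 60 N. Pads are 19 mm wide; open, the fingers measure 117 mm over their backs; the gripper's body (75 mm by 190 mm) begins 51 mm behind the grasp point.
Start: joints at [-79.842, 30.224, 82.088, -0, 67.689, -10.227], TCP at [0.218, -0.586, 0.234] pointing down, gripper open.
Joint ranges: [-176.69, 176.69], [-43.24, 126.21], [12.49, 139.97], [-82, 262], [0, 151.66], [-163.58, 163.58]. Speed limits (degrees/s): [159.86, 159.86, 180, 180, 180, 180].

### API

Orientations are given as a 3x3 rotation matrix whose columns are the frame's x, y, z axes.
In Python, from rig import bot gives the robot as it stands.
- The arm moves only by the shell command python3 -m inch 'ROWS' [OPENING]. ROWS is a JSON object of lists of equal length, an entry for each row: "dp": the shift along the tool's x, y, z in mm, a list of three; "yaw": the turn about the tool's x in degrees. In form: {"dp": [[tx, ty, tz], ...], "yaw": [yaw, ...]}. A call has 1 to 20 rows; each row shifts and turns the commanded pose from where the row before left it, along the tool's axes as they then stand; what a row does not reach is not made up. A row lasts 1/12 s, in which the tool goes at most 41.7 mm and 7.16 degrees, less where a joint would pass 70% of its speed; a pose out of reach is approached as far as the arm can. A call is refused whole if a number of a shift passes 41.7 or a number of a turn 7.16, either way. A call with a gripper value outside its range is refused whole. OPENING is the finger opening in mm, from 0 to 87, set as the call begins (- or left out, the last holds). The fingers move at their own pace and stop on an object; the grip force is fixed at half the most. Time passes only in rows, so rows that do not move let the fingers close. It gives the time, the measured TCP pose, the force and the opening at its end, in the units of the state.
- bot.read_state(): the state, without advancing time (a new reading comes with each control period).
- bot.capture(name): name is "scene" or "top" or "wrist"; returns a dict with "color" (480x640x3 uint8, red, green, blue), "intrinsics" (3x3 intrinsics, pixels), "pose" (4x4, takes a point from camera to world coordinates). Camera axes: x right, y down, z forward; pixel columns grow to the right and rows downward; lengths in m; the calibration is good to about 2 mm. A picture is of the moment at which its call begins. There is no depth.
- bot.hand_in(): hands the job in, once; it reports no verdict.
The state is a dict: "time_s": time; "joint_positions": joint angles; "qvel": joint speeds; "tau": joint torques, N m; "position": TCP position; "tcp_rot": TCP orientation; "force": force on the tool from outside, world axes, zero at the start; "moment": the same for the moment, N m; "opening": opening from 0.0 (shut) to 1.0 (fully open).
Only numpy, scipy, OpenCV 4.12 (cv2) and the standard library are available. Lean on these libraries where they do the work, as an engineer would, in place of code of your own. Each camera call takes 0.05 s, during which the arm holds its last target.

### The job

Three valve discs that look alike lie on the surface plate; one still has a rough, unlapped seat face, which you can only tell by its heavier drag when it is slid. First slide each disc 3 to 5 cm along the plate, without lifting it, and leave it where it comes to; then push the parts carousel one stop clockwise (seen from above), so that the empty compartment comes round to the front, and there set the rough disc down flat in it, under the edge of the wire shelf; lower it, do not drop it. The two smooth discs stay on the plate, and the things lying about are left alone.

Things in the scene. Friction and masses are not known exactly. Their poses are not given: they have to be found in the camera images.
- plate: Dark granite surface plate, fixed, lapped top 60 mm above the bench. 220 mm along its x, 380 mm along its y. Origin on the bench under its centre, z up. Its position and yaw vary.
- disc_1: One of three steel valve discs, alike to look at: a round disc 74 mm across, 20 mm thick, flat seat face below, and on top a central round boss 28 mm across, 26 mm high; 46 mm high in all, about 0.8 kg. Origin at the centre of the seat face, z up. They start in a row along the plate's y, about 105 mm apart; any disc can be in any place, and which is the rough one must be felt.
- disc_2: One of the three valve discs, as disc_1. Drag when slid on the plate under its own weight: a smooth disc under 1.3 N, the rough one about 5 N (3.5 to 7). The open fingers can straddle a boss loosely, clear of the disc below, and one finger pushes it along.
- disc_3: One of the three valve discs, as disc_1. A boss can be gripped by a vertical or a tilted tool; with the tool tilted about the line along which the fingers close, the disc stays upright. At the start each disc's rim is at least 30 mm from the plate's ends and the gaps between discs are 20 mm or more.
- rack: Fixed bench-top wire shelf with the parts carousel below it. Origin on the bench on the carousel's axis, z up; its -x is the front, towards the robot. The wires lie 240 to 248 mm above the bench, from 145 mm in front of the axis to 140 mm behind, 190 mm to either side; uprights at the back corners only. Position and yaw vary.
- carousel (a joint): Angle of the carousel in rad, about 0 at the start, growing clockwise seen from above. A spring detent holds it every 60 degrees (0, 1.047, 2.094 ...); let go past half way it rolls on into the next stop. A push of some 3 to 4 N near the rim moves it from stop to stop.
- empty_bin (a point): Floor centre of the one empty compartment, 128 mm from the carousel's axis; moves with it. At angle 0 it is one stop anticlockwise of the front, on the rack's -y side. The compartment is a 60 degree sector, about 120 mm wide here. Pushing, from inside it, the divider between it and the front compartment turns the carousel the right way.
- load_spot (a point): Fixed point at the front, 128 mm before the carousel's axis, at floor height: the empty compartment's centre comes here at angle 1.047. The shelf's edge reaches over it, so a vertical tool strikes the wires: lean the gripper back towards the front by 30 to 45 degrees.
- carousel_hub (a point): Axis of the carousel at floor height, 41 mm above the bench. Round blue tray, outer radius 195 mm; rim and six radial dividers 4 mm thick, 28 mm high (top 69 mm above the bench); hub 42 mm radius, its knob to 87 mm. At angle 0 the compartments are centred 0, 60, 120... degrees about z from the rack's x axis, dividers half way between. Five hold small stock up to 30 mm high.
- shelf_edge (a point): Middle of the wire shelf's front rail (8 mm round bar), 145 mm in front of the carousel's axis and 244 mm above the bench.
- bracket: Bystander: loose galvanised plate 70 x 100 x 5 mm with a 40 mm hole, flat on the bench. Origin at the centre of its underside.
- union_nut: Bystander: loose black plastic ring nut, about 62 mm across, 34 mm high, on the bench. Origin at the centre of its underside.
- plug: Bystander: loose white plastic plug, 60 mm across, 42 mm high, on the bench. Origin at the centre of its underside.

How it is judged:
By the outcome, as a careful person would: the job done as asked, in the order asked, and still so for the second after the job is handed in, with the robot touching nothing.
It also fails if it takes over 72 s, if anything falls off the work surface, if the arm or the gripper's body presses on something with over 40 N, if the wrist force passes 120 N, or if a joint passes its speed limit or range.

## Working session

There is one attempt and no reset: what is moved stays moved. The work goes in short steps, Python scripts to look and compute and a shell command to move; the robot and the scene stay as the last step left them, time stands still between calls to the robot, and variables do not carry over. Pictures are saved under pics/ and viewed, and the job is handed in when it is done.

```bash
ls -la; mkdir -p pics; python3 - <<'E'
from rig import bot
import cv2,numpy as np
s=bot.read_state()
for k,v in s.items(): print(k,np.round(v,3).tolist())
for n in ["scene","top","wrist"]:
    c=bot.capture(n); cv2.imwrite(f"pics/{n}0.png",c["color"][:,:,::-1]); print(n,np.round(c["intrinsics"],1).tolist(),np.round(c["pose"],4).tolist())
E
```

```text
total 12
drwxr-xr-x  3 agent agent 4096 Dec  5 22:24 .
drwxr-xr-x 23 root  root  4096 Dec  5 22:24 ..
drwxr-xr-x  2 agent agent 4096 Dec  5 22:24 pics
time_s 0.0
joint_positions [-79.842, 30.281, 82.158, 0.001, 67.687, -10.227]
qvel [0.016, 0.012, -0.092, 0.096, -0.103, -0.008]
tau [-0.002, -44.005, -17.66, 0.063, 0.058, -0.0]
position [0.218, -0.585, 0.233]
tcp_rot [[-0.0, 0.348, -0.937], [0.002, -0.937, -0.348], [-1.0, -0.002, -0.0]]
force [-0.283, 0.898, -0.193]
moment [0.015, -0.016, -0.024]
opening 0.998
scene [[493.6, 0.0, 313.6], [0.0, 493.6, 240.4], [0.0, 0.0, 1.0]] [[0.3842, 0.6733, -0.6317, 1.153], [0.9231, -0.2938, 0.2483, -0.2622], [-0.0184, -0.6785, -0.7344, 0.8964], [0.0, 0.0, 0.0, 1.0]]
top [[441.1, 0.0, 315.4], [0.0, 441.1, 239.2], [0.0, 0.0, 1.0]] [[0.0053, -0.9918, 0.1279, 0.4447], [-0.9999, -0.0066, -0.0098, 0.0112], [0.0106, -0.1279, -0.9917, 0.9717], [0.0, 0.0, 0.0, 1.0]]
wrist [[370.4, 0.0, 311.4], [0.0, 370.4, 240.0], [0.0, 0.0, 1.0]] [[0.3472, -0.8938, -0.2838, 0.2963], [-0.9378, -0.332, -0.1016, -0.5566], [-0.0034, 0.3015, -0.9535, 0.3842], [0.0, 0.0, 0.0, 1.0]]
```

View pics/scene0.png

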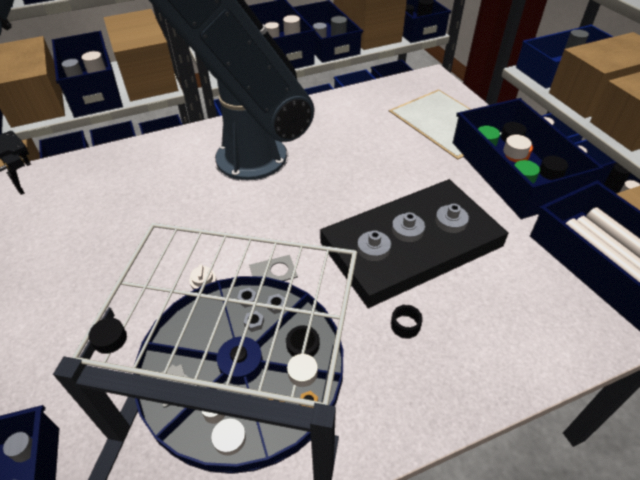

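View pics/top0.png

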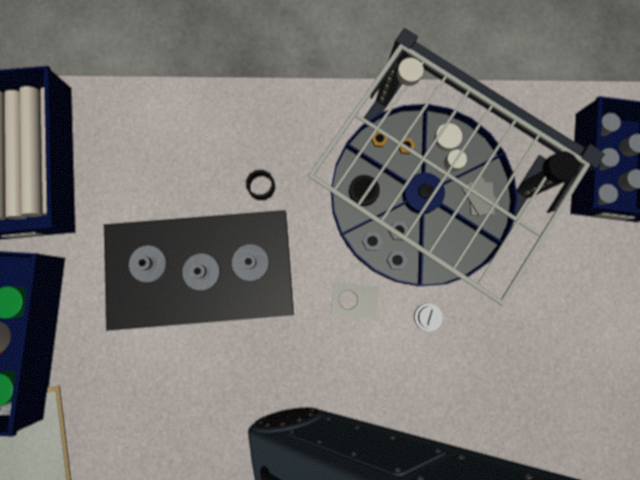

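View pics/wrist0.png

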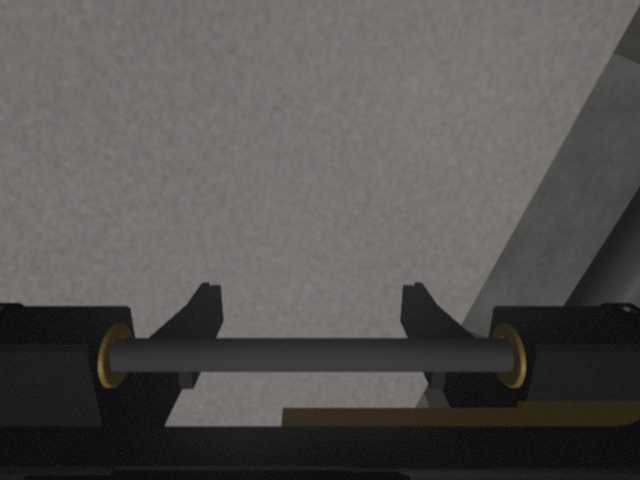

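The scene view shows the black plate with three discs (bosses near (374,238), (408,222) and (454,210)), the rack and carousel at left, and the nut at (406,321). In the top view the discs are at (147,264), (201,271) and (249,262), the hub is near (425,192), and the empty compartment is around (455,250). I'll enlarge these to measure.

```bash
python3 - <<'E'
import cv2
t=cv2.imread("pics/top0.png")
cv2.imwrite("pics/t_rack.png",cv2.resize(t[25:325,300:610],None,fx=2.5,fy=2,interpolation=cv2.INTER_CUBIC)[:600,:])
cv2.imwrite("pics/t_rack.png",cv2.resize(t[20:320,300:610],None,fx=2,fy=2,interpolation=cv2.INTER_CUBIC))
cv2.imwrite("pics/t_plate.png",cv2.resize(t[200:340,95:305],None,fx=3.8,fy=3.8,interpolation=cv2.INTER_CUBIC))
E
python3 -m inch --help 2>&1 | head -30
```

```text
invalid input: not JSON, or not a number
```

View pics/t_rack.png

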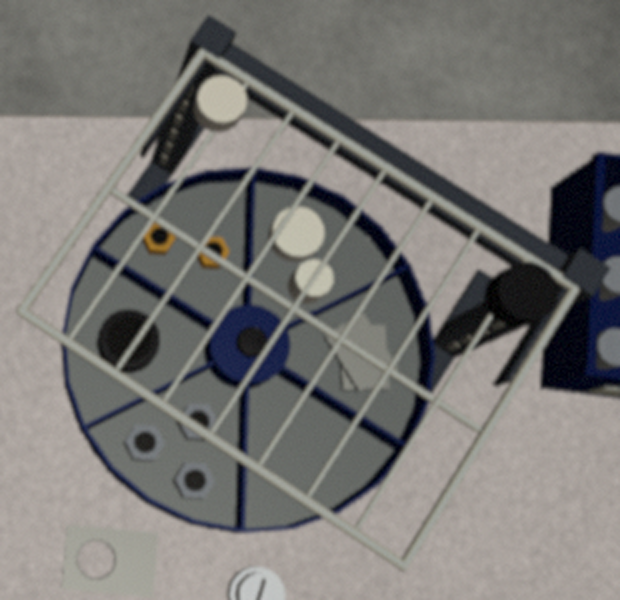

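View pics/t_plate.png

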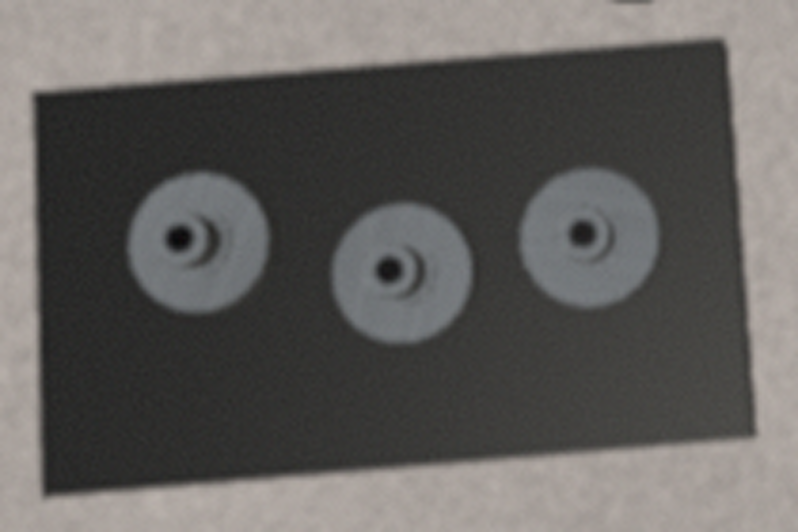

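The enlarged crops give plate corners at (35,93), (722,40), (755,435) and (45,494). The disc tops are at (199,242), (402,273) and (589,238). The shelf's front rail runs from (22,311) to (403,566), with its rear corners at (205,55) and (578,290), and the hub is at (249,345).

```bash
cat > h.py <<'E'
import numpy as np,cv2
from rig import bot
TOP=(np.array([[441.1,0,315.4],[0,441.1,239.2],[0,0,1]]),np.array([[0.0053,-0.9918,0.1279,0.4447],[-0.9999,-0.0066,-0.0098,0.0112],[0.0106,-0.1279,-0.9917,0.9717],[0,0,0,1.]]))
def ray(px,z,K=TOP[0],P=TOP[1]):
    d=P[:3,:3]@np.linalg.inv(K)@np.array([px[0],px[1],1.]);o=P[:3,3]
    return o+d*(z-o[2])/d[2]
def proj(p,K,P):
    q=P[:3,:3].T@(np.asarray(p)-P[:3,3]);q=K@q;return q[:2]/q[2]
E
python3 - <<'E'
from h import *
pc=[ray((95+x/3.8,200+y/3.8),.06) for x,y in [(35,93),(722,40),(755,435),(45,494)]]
print("plate",np.round(pc,4).tolist())
print("sides",[round(np.linalg.norm(pc[i]-pc[(i+1)%4]),4) for i in range(4)],"cen",np.mean(pc,0).round(4))
e=pc[0]-pc[1]+pc[3]-pc[2]; print("plate y yaw",np.degrees(np.arctan2(-e[0],e[1])))
for x,y in [(199,242),(402,273),(589,238)]: print("disc",ray((95+x/3.8,200+y/3.8),.08).round(4))
rc=[ray((300+x/2,20+y/2),.244) for x,y in [(22,311),(403,566),(578,290),(205,55)]]
print("rack",np.round(rc,4).tolist(),[round(np.linalg.norm(rc[i]-rc[(i+1)%4]),4) for i in range(4)])
f=rc[0]-rc[1]; yaw=np.arctan2(-f[0],f[1]);print("yaw front",np.degrees(yaw)); g=rc[3]-rc[2];print("yaw back",np.degrees(np.arctan2(-g[0],g[1])))
m=(rc[0]+rc[1])/2; print("shelf_edge",m.round(4),"axis via rail",(m+.145*np.array([np.cos(yaw),np.sin(yaw),0])).round(4))
for z in(.069,.087): print("hub z",z,ray((424.5,192.5),z).round(4))
print("outer rim: bottom",ray((300+241/2,20+528/2),.069).round(4),"left",ray((300+65/2,20+340/2),.069).round(4),"right",ray((300+432/2,20+345/2),.069).round(4),"top",ray((300+255/2,20+168/2),.069).round(4))
for n,p,z in [("nut",(261,184),.034),("plug",(428,317),.042),("br",(355,301),.005)]: print(n,ray(p,z).round(4))
E
```

```text
plate [[0.5903, 0.4422, 0.06], [0.6226, 0.0664, 0.06], [0.4073, 0.0456, 0.06], [0.3745, 0.4226, 0.06]]
sides [np.float64(0.3772), np.float64(0.2163), np.float64(0.3784), np.float64(0.2167)] cen [0.4987 0.2442 0.06  ]
plate y yaw 4.9420790127969525
disc [0.5077 0.3408 0.08  ]
disc [0.4919 0.2328 0.08  ]
disc [0.5111 0.1343 0.08  ]
rack [[0.6474, 0.012, 0.244], [0.4351, -0.3018, 0.244], [0.6698, -0.4637, 0.244], [0.881, -0.148, 0.244]] [np.float64(0.3789), np.float64(0.2851), np.float64(0.3798), np.float64(0.2832)]
yaw front -34.07490487080724
yaw back -33.78433619482884
shelf_edge [ 0.5412 -0.1449  0.244 ] axis via rail [ 0.6613 -0.2261  0.244 ]
hub z 0.069 [ 0.6614 -0.2261  0.069 ]
hub z 0.087 [ 0.6571 -0.2213  0.087 ]
outer rim: bottom [ 0.4703 -0.2128  0.069 ] left [ 0.6653 -0.033   0.069 ] right [ 0.6629 -0.419   0.069 ] top [ 0.8565 -0.2377  0.069 ]
nut [0.686  0.1209 0.034 ]
plug [ 0.4027 -0.2335  0.042 ]
br [ 0.4346 -0.0851  0.005 ]
```

Everything agrees with the given sizes: plate sides 377 x 217 mm, shelf 379 x 285 mm, and both axis estimates near (0.661, -0.226) with yaw about -34°. I'll lift and travel towards the plate.

```bash
python3 -m inch '{"dp": [[-33,0,0],[-33,0,0],[-34,0,0],[0,-27,-25],[0,-27,-25],[0,-27,-25],[0,-27,-25],[0,-27,-25],[0,-27,-25],[0,-27,-25],[0,-27,-25],[0,-27,-25],[0,-27,-25],[0,-27,-25],[0,-27,-25],[0,-27,-25],[0,-27,-25],[0,0,0]], "yaw": [0,0,0,0,0,0,0,0,0,0,0,0,0,0,0,0,0,0]}' 60; python3 - <<'E'
from h import *
s=bot.read_state()
for k in ("time_s","joint_positions","position","tcp_rot","force"): print(k,np.round(s[k],4).tolist())
E
```

```text
time_s: 1.65
position: [0.4149, -0.1038, 0.3334]
tcp_rot: [[0.0, 0.355, -0.935], [0.004, -0.935, -0.355], [-1.0, -0.003, -0.002]]
force: [0.0, -0.5, 0.2]
opening: 0.683
time_s 1.65
joint_positions [-29.2251, 7.4045, 100.5685, 0.2034, 72.1053, 39.9171]
position [0.4149, -0.1038, 0.3334]
tcp_rot [[0.0005, 0.355, -0.9349], [0.0036, -0.9349, -0.355], [-1.0, -0.0032, -0.0017]]
force [0.048, -0.5418, 0.2447]
```

```bash
python3 -m inch '{"dp": [[0,-23.5,-21.8],[0,-23.5,-21.8],[0,-23.5,-21.8],[0,-23.5,-21.8],[0,-23.5,-21.8],[0,-23.5,-21.8],[0,-23.5,-21.8],[0,-23.5,-21.8],[0,0,0],[10,0,0],[10,0,0],[10,0,0],[10,0,0],[10,0,0],[10,0,0],[10,0,0],[10,0,0],[10,0,0],[10,0,0],[0,0,0]], "yaw": [0,0,0,0,0,0,0,0,-6.75,-6.75,-6.75,-6.75,-6.75,-6.75,-6.75,-6.75,-6.75,-6.75,-6.75,0]}'; python3 - <<'E'
from h import *
s=bot.read_state()
for k in ("time_s","joint_positions","position","tcp_rot","force"): print(k,np.round(s[k],4).tolist())
c=bot.capture("wrist");cv2.imwrite("pics/w1.png",c["color"][:,:,::-1])
np.save("w1pose.npy",c["pose"])
print(proj([.511,.134,.106],c["intrinsics"],c["pose"]),proj([.4919,.2328,.106],c["intrinsics"],c["pose"]))
E
```

```text
time_s: 3.32
position: [0.5107, 0.1266, 0.2315]
tcp_rot: [[-0.005, 0.997, 0.082], [-0.001, 0.082, -0.997], [-1.0, -0.005, 0.0]]
force: [0.7, -0.7, 0.2]
opening: 0.691
time_s 3.3167
joint_positions [1.7527, 22.8953, 96.1557, -0.0241, 61.2326, -2.958]
position [0.5107, 0.1266, 0.2315]
tcp_rot [[-0.0049, 0.9966, 0.0823], [-0.0005, 0.0823, -0.9966], [-1.0, -0.005, 0.0001]]
force [0.695, -0.7278, 0.1963]
[313.03306264 225.8896484 ] [297.32097908  86.65671004]
```

View pics/w1.png

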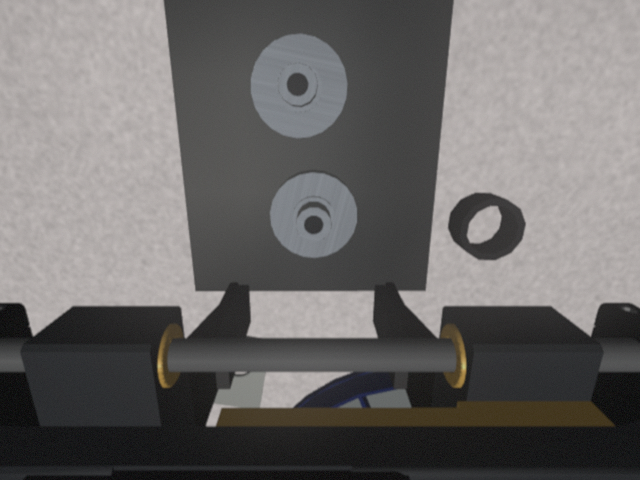

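The wrist picture shows the bosses at about (314,224) and (297,84). My predictions were (313,226) and (297,87), so the calibration is good. I'll lower over the nearest disc and slide it outward.

```bash
cat > st.py <<'E'
from h import *
s=bot.read_state()
print(round(s["time_s"],2),"J",np.round(s["joint_positions"],2).tolist(),"P",np.round(s["position"],4).tolist(),"F",np.round(s["force"],2).tolist(),"M",np.round(s["moment"],2).tolist())
E
python3 -m inch '{"dp": [[26,0,-3.7],[26,0,-3.7],[27,0,0],[27,0,0],[27,0,0],[0,0,0],[0,0,0]], "yaw": [0,0,0,0,0,0,0]}'; python3 st.py
python3 -m inch '{"dp": [[0,5,0],[0,5,0]], "yaw": [0,0]}' | grep force
python3 -m inch '{"dp": [[0,5,0],[0,5,0],[0,5,0],[0,5,0],[0,5,0]], "yaw": [0,0,0,0,0]}' | grep force
python3 -m inch '{"dp": [[0,5,0],[0,5,0]], "yaw": [0,0]}' | grep force
python3 -m inch '{"dp": [[0,5,0]], "yaw": [0]}'| grep force
python3 -m inch '{"dp": [[0,4,0]], "yaw": [0]}'
python3 st.py
```

```text
time_s: 3.95
position: [0.5112, 0.1345, 0.1001]
tcp_rot: [[-0.002, 0.997, 0.079], [-0.0, 0.079, -0.997], [-1.0, -0.002, -0.0]]
force: [-0.6, -0.8, 0.1]
opening: 0.687
3.95 J [2.62, 34.53, 102.39, -0.0, 43.22, -1.89] P [0.5112, 0.1345, 0.1001] F [-0.62, -0.82, 0.13] M [-0.02, -0.11, -0.01]
force: [-0.5, 0.1, 0.1]
force: [-1.7, 0.2, 2.1]
force: [-2.1, 0.4, 1.0]
force: [-2.2, 0.0, 1.2]
time_s: 4.87
position: [0.5661, 0.1392, 0.1005]
tcp_rot: [[0.0, 0.997, 0.081], [0.0, 0.081, -0.997], [-1.0, 0.0, -0.0]]
force: [-1.0, -1.1, 1.2]
opening: 0.691
4.87 J [2.83, 37.37, 94.54, 0.0, 48.07, -1.8] P [0.5661, 0.1392, 0.1005] F [-1.0, -1.1, 1.16] M [-0.02, 0.2, 0.01]
```

```bash

python3 -m inch '{"dp": [[0,-8,0],[-15,0,0],[-15,0,0],[0,-14.5,-24.8],[0,-14.5,-24.8],[0,-14.5,-24.8],[0,-14.5,-24.8],[0,0,0],[16,0,0],[16,0,0],[0,0,0],[0,0,0]], "yaw": [0,0,0,0,0,0,0,0,0,0,0,0]}'; python3 st.py
python3 -m inch '{"dp": [[0,5,0],[0,5,0]], "yaw": [0,0]}' | grep force
python3 -m inch '{"dp": [[0,5,0],[0,5,0],[0,5,0],[0,5,0],[0,5,0]], "yaw": [0,0,0,0,0]}' | grep force
python3 -m inch '{"dp": [[0,5,0],[0,5,0]], "yaw": [0,0]}' | grep force
python3 -m inch '{"dp": [[0,5,0]], "yaw": [0]}'| grep force
python3 -m inch '{"dp": [[0,4,0]], "yaw": [0]}'
python3 st.py
```

```text
time_s: 5.87
position: [0.4911, 0.2323, 0.098]
tcp_rot: [[-0.001, 0.997, 0.081], [-0.0, 0.081, -0.997], [-1.0, -0.001, 0.0]]
force: [0.9, -0.1, 1.0]
opening: 0.688
5.87 J [13.53, 35.48, 100.37, -0.01, 44.24, 8.9] P [0.4911, 0.2323, 0.098] F [0.89, -0.1, 0.97] M [-0.03, -0.11, 0.01]
force: [0.4, -0.5, 0.3]
force: [-1.4, -0.2, 1.6]
force: [-1.7, 0.1, 0.7]
force: [-0.6, 0.7, 1.4]
time_s: 6.78
position: [0.5461, 0.2371, 0.0985]
tcp_rot: [[0.0, 0.997, 0.081], [0.0, 0.081, -0.997], [-1.0, 0.0, -0.0]]
force: [-1.0, -0.5, 1.8]
opening: 0.691
6.78 J [12.72, 38.24, 92.74, 0.0, 48.99, 8.09] P [0.5461, 0.2371, 0.0985] F [-0.99, -0.52, 1.83] M [-0.03, 0.18, 0.03]
```

```bash

python3 -m inch '{"dp": [[0,-8,0],[-15,0,0],[-15,0,0],[0,-5.5,-26.6],[0,-5.5,-26.6],[0,-5.5,-26.6],[0,-5.5,-26.6],[0,0,0],[15,0,0],[15,0,0],[0,0,0],[0,0,0]], "yaw": [0,0,0,0,0,0,0,0,0,0,0,0]}'; python3 st.py
python3 -m inch '{"dp": [[0,5,0],[0,5,0]], "yaw": [0,0]}' | grep force
python3 -m inch '{"dp": [[0,5,0],[0,5,0],[0,5,0],[0,5,0],[0,5,0]], "yaw": [0,0,0,0,0]}' | grep force
python3 -m inch '{"dp": [[0,5,0],[0,5,0]], "yaw": [0,0]}' | grep force
python3 -m inch '{"dp": [[0,5,0]], "yaw": [0]}'| grep force
python3 -m inch '{"dp": [[0,3,0]], "yaw": [0]}'
python3 st.py
python3 -m inch '{"dp": [[0,-8,0],[-30,0,0],[-30,0,0],[-30,0,0],[0,0,0]], "yaw": [0,0,0,0,0]}'; python3 st.py
python3 - <<'E'
from h import *
c=bot.capture("top");cv2.imwrite("pics/t2.png",c["color"][:,:,::-1]);cv2.imwrite("pics/t2p.png",cv2.resize(c["color"][200:340,95:305,::-1],None,fx=3.8,fy=3.8,interpolation=cv2.INTER_CUBIC))
c=bot.capture("scene");cv2.imwrite("pics/s2.png",c["color"][:,:,::-1])
cv2.imwrite("pics/s2p.png",cv2.resize(c["color"][160:310,310:520,::-1],None,fx=3.8,fy=3.8,interpolation=cv2.INTER_CUBIC))
E
```

```text
time_s: 7.78
position: [0.5062, 0.34, 0.0978]
tcp_rot: [[-0.002, 0.997, 0.081], [-0.001, 0.081, -0.997], [-1.0, -0.002, 0.001]]
force: [-0.0, 0.0, -0.2]
opening: 0.689
7.78 J [23.4, 39.17, 90.48, -0.01, 50.47, 18.78] P [0.5062, 0.34, 0.0978] F [-0.04, 0.04, -0.21] M [0.0, -0.15, 0.04]
force: [0.7, -0.3, -0.0]
force: [-12.2, -0.6, 10.4]
force: [-13.0, -1.5, 10.5]
force: [-13.1, -0.2, 9.4]
time_s: 8.7
position: [0.5538, 0.3441, 0.0989]
tcp_rot: [[-0.014, 0.997, 0.081], [-0.003, 0.081, -0.997], [-1.0, -0.014, 0.002]]
force: [-12.2, -2.6, 9.0]
opening: 0.69
8.7 J [21.99, 41.84, 83.35, 0.16, 55.63, 17.27] P [0.5538, 0.3441, 0.0989] F [-12.16, -2.62, 8.99] M [-0.24, 2.25, -0.01]
time_s: 9.12
position: [0.5565, 0.3461, 0.1959]
tcp_rot: [[0.014, 0.997, 0.081], [0.006, 0.081, -0.997], [-1.0, 0.015, -0.004]]
force: [0.1, 0.7, 0.8]
opening: 0.69
9.12 J [22.13, 34.58, 80.23, -0.01, 64.31, 17.5] P [0.5565, 0.3461, 0.1959] F [0.11, 0.66, 0.78] M [0.01, -0.13, 0.09]
```

View pics/t2.png

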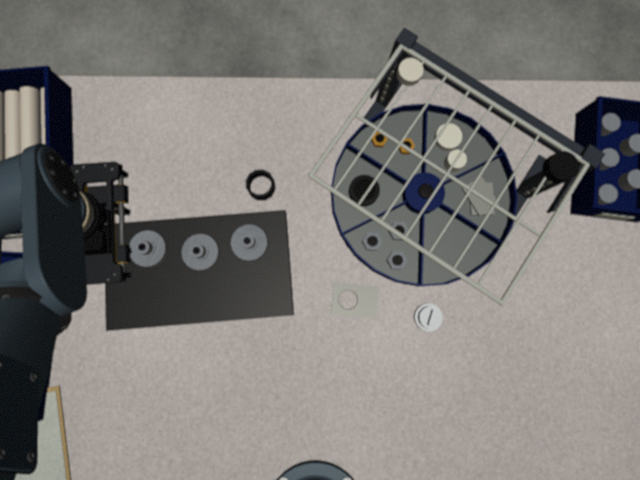

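View pics/s2.png

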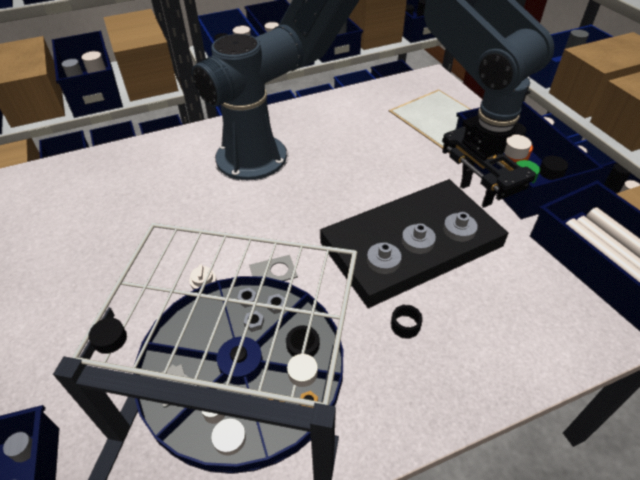

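View pics/t2p.png

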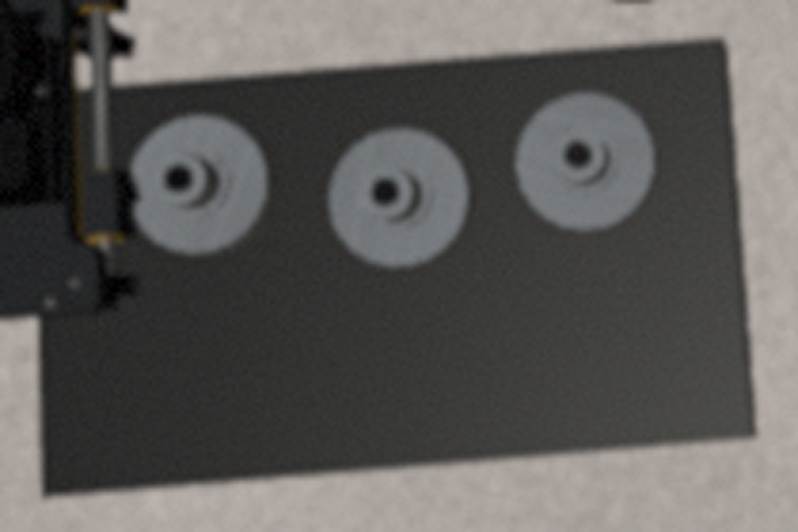

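View pics/s2p.png

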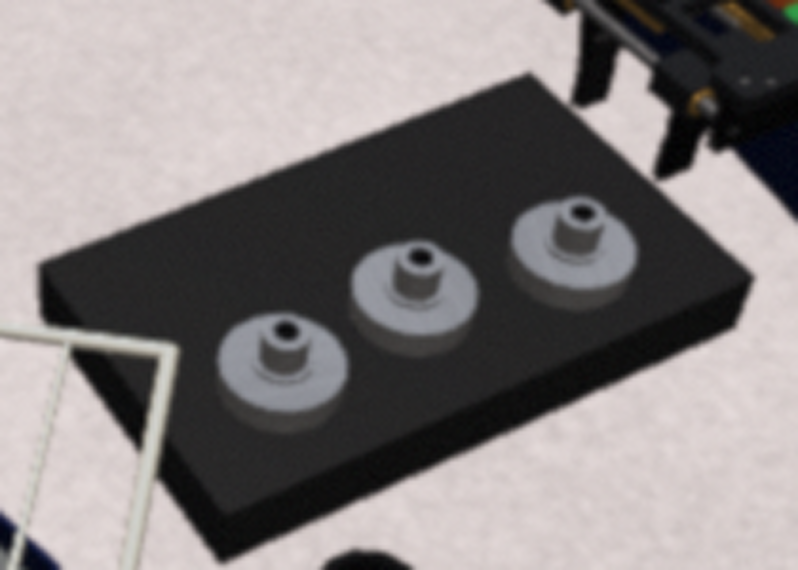

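```bash
python3 - <<'E'
from h import *
for a,b in [((199,242),(197,185)),((402,273),(398,197.5)),((589,238),(585.5,161))]:
    p=[ray((95+x/3.8,200+y/3.8),.08) for x,y in (a,b)]; print(p[1].round(4),np.linalg.norm(p[1]-p[0])*1000)
a=cv2.imread("pics/top0.png");b=cv2.imread("pics/t2.png")
# refine by patch correlation
for (x,y),(u,v) in [((147.4,263.7),(146.8,248.7)),((200.8,271.8),(199.7,252)),((250,262.6),(249,242.4))]:
    ga=cv2.cvtColor(a,6);gb=cv2.cvtColor(b,6)
    t=cv2.getRectSubPix(ga,(29,45),(x+3,y)); s=cv2.getRectSubPix(gb,(39,60),(u+3,v))
    r=cv2.matchTemplate(s,t,cv2.TM_CCOEFF_NORMED); _,m,_,l=cv2.minMaxLoc(r)
    print(m,l,"shift px",u-x+l[0]-5,v-y+l[1]-7.5, "mm",np.linalg.norm(ray((x+u-x+l[0]-5,y+v-y+l[1]-7.5),.08)-ray((x,y),.08))*1000)
E
```

```text
[0.5381 0.3435 0.08  ] 30.50695927982646
[0.5321 0.2365 0.08  ] 40.33512520862848
[0.5523 0.1372 0.08  ] 41.34381117317805
0.9929470419883728 (5, 7) shift px -0.5999999999999943 -15.5 mm 31.537620237051726
0.9918597340583801 (5, 7) shift px -1.1000000000000227 -20.30000000000001 mm 41.221643833460874
0.9802731871604919 (5, 7) shift px -1 -20.700000000000017 mm 42.24896024182378
```

Disc A, the rough one at about 13 N against 1–2 N for the others, has moved only about 31 mm, which is close to the limit. I'll slide it about 8 mm further.

```bash

python3 -m inch '{"dp": [[0,-9,0],[0,0,0],[32,0,0],[32,0,0],[32,0,0],[0,0,0]], "yaw": [0,0,0,0,0,0]}'; python3 st.py
python3 -m inch '{"dp": [[0,5,0],[0,5,0],[0,5,0],[0,4,0]], "yaw": [0,0,0,0]}' | egrep 'pos|force'
python3 -m inch '{"dp": [[0,4,0]], "yaw": [0]}'| egrep 'pos|force'
python3 -m inch '{"dp": [[0,3,0]], "yaw": [0]}'| egrep 'pos|force'
```

```text
time_s: 9.72
position: [0.5435, 0.3439, 0.0919]
tcp_rot: [[0.001, 0.997, 0.081], [0.001, 0.081, -0.997], [-1.0, 0.001, -0.0]]
force: [0.5, 0.4, -0.2]
opening: 0.689
9.72 J [22.38, 41.58, 85.63, 0.01, 52.74, 17.75] P [0.5435, 0.3439, 0.0919] F [0.49, 0.44, -0.16] M [0.02, -0.09, -0.0]
position: [0.5576, 0.3443, 0.0911]
force: [-9.9, -0.2, 6.1]
position: [0.5602, 0.3444, 0.091]
force: [-10.3, -1.0, 6.9]
position: [0.5635, 0.3447, 0.091]
force: [-9.5, -0.6, 5.1]
```

```bash

python3 -m inch '{"dp": [[0,-9,0],[-34,0,0],[-34,0,0],[-34,0,0],[-34,0,0],[-34,0,0],[-34,0,0],[-34,0,0],[-34,0,0],[-34,0,0],[-34,0,0],[-34,0,0],[-34,0,0],[0,0,34.6],[0,0,34.6],[0,0,34.6],[0,0,34.6],[0,0,34.6],[0,0,34.6],[0,0,34.6]], "yaw": [0,0,0,0,0,0,0,0,0,0,0,0,0,0,0,0,0,0,0,0]}'; python3 st.py
python3 -m inch '{"dp": [[0,0,34.6],[0,0,34.6],[0,0,34.6],[0,0,34.6],[0,0,34.6],[0,0,34.6],[0,0,34.6],[0,0,34.6],[0,0,34.6],[0,0,34.6],[0,0,34.6],[0,0,0],[0,0,0],[0,0,0],[0,0,0],[0,0,0],[0,0,0],[0,0,0],[0,0,0],[0,0,0]], "yaw": [0,0,0,0,0,0,0,0,0,0,0,-6.4,-6.4,-6.4,-6.4,-6.4,-6.4,-6.4,-6.4,0]}'; python3 st.py
python3 - <<'E'
from h import *
c=bot.capture("top");cv2.imwrite("pics/t3.png",c["color"][:,:,::-1])
E
```

```text
time_s: 11.88
position: [0.5798, 0.1016, 0.5002]
tcp_rot: [[0.002, 0.997, 0.081], [-0.001, 0.081, -0.997], [-1.0, 0.002, 0.001]]
force: [1.3, -0.0, 0.1]
opening: 0.693
11.88 J [-0.91, 16.98, 62.67, -0.04, 100.24, -5.54] P [0.5798, 0.1016, 0.5002] F [1.35, -0.02, 0.09] M [0.05, -0.13, 0.01]
time_s: 13.55
position: [0.6104, -0.2764, 0.5]
tcp_rot: [[0.001, 0.56, 0.828], [-0.001, 0.828, -0.56], [-1.0, -0.001, 0.001]]
force: [-0.2, 0.3, 0.2]
opening: 0.695
13.55 J [-33.89, 25.45, 49.82, -0.03, 104.67, -89.81] P [0.6104, -0.2764, 0.5] F [-0.17, 0.27, 0.18] M [0.04, -0.09, 0.01]
```

View pics/t3.png

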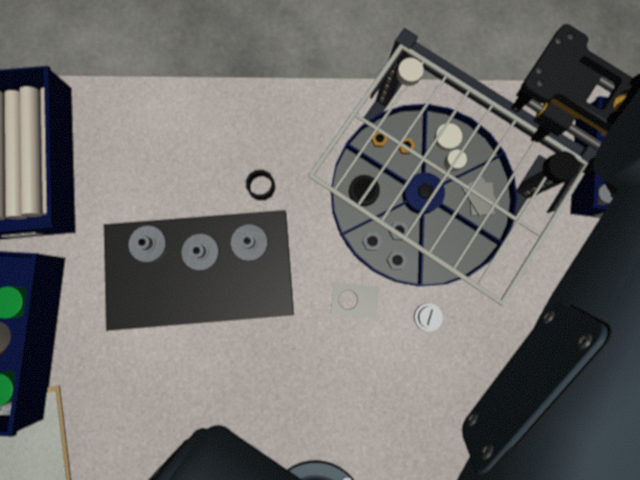

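```bash

python3 -m inch '{"dp": [[0,0,40],[0,0,40],[0,0,40],[0,0,40]], "yaw": [0,0,0,0]}'; python3 st.py
```

```text
time_s: 13.93
position: [0.7384, -0.3638, 0.4984]
tcp_rot: [[0.005, 0.564, 0.825], [-0.003, 0.825, -0.564], [-1.0, 0.0, 0.006]]
force: [1.2, -0.2, 1.6]
opening: 0.687
13.93 J [-33.98, 45.65, 12.81, 0.01, 121.21, -89.61] P [0.7384, -0.3638, 0.4984] F [1.23, -0.16, 1.6] M [-0.01, -0.21, -0.02]
```

```bash

python3 -m inch '{"dp": [[0,0,20],[0,0,20],[0,0,20]], "yaw": [0,0,0]}'; python3 st.py
```

```text
time_s: 14.18
position: [0.7553, -0.3811, 0.4762]
tcp_rot: [[0.03, 0.563, 0.826], [-0.015, 0.826, -0.563], [-0.999, 0.004, 0.034]]
force: [-0.4, 0.1, 0.4]
opening: 0.689
14.18 J [-34.4, 47.36, 12.51, 0.29, 118.19, -90.0] P [0.7553, -0.3811, 0.4762] F [-0.44, 0.12, 0.38] M [0.07, -0.08, -0.03]
```

Pushing past the reach limit does tilt the tool: it has leaned about 2° outward. I'll push further to see how the lean grows.

```bash

python3 -m inch '{"dp": [[0,0,40],[0,0,40],[0,0,40],[0,0,40]], "yaw": [0,0,0,0]}'; python3 st.py
python3 -m inch '{"dp": [[-40,0,0],[-40,0,0],[-40,0,0],[-40,0,0]], "yaw": [0,0,0,0]}'; python3 st.py
```

```text
time_s: 14.52
position: [0.7937, -0.4215, 0.4343]
tcp_rot: [[0.114, 0.562, 0.82], [-0.06, 0.827, -0.559], [-0.992, 0.014, 0.128]]
force: [0.0, -0.2, 0.4]
opening: 0.686
14.52 J [-35.39, 50.37, 12.49, 1.04, 109.8, -90.75] P [0.7937, -0.4215, 0.4343] F [0.03, -0.17, 0.42] M [0.01, -0.07, -0.01]
time_s: 14.85
position: [0.7325, -0.3889, 0.5639]
tcp_rot: [[0.147, 0.561, 0.815], [-0.078, 0.828, -0.556], [-0.986, 0.019, 0.166]]
force: [0.2, 0.7, 0.7]
opening: 0.689
14.85 J [-36.16, 41.38, 12.49, 1.55, 116.63, -91.12] P [0.7325, -0.3889, 0.5639] F [0.16, 0.74, 0.71] M [0.08, -0.06, -0.02]
```

```bash

python3 -m inch '{"dp": [[-20,0,36],[-20,0,36],[-20,0,36],[-20,0,36],[-20,0,36]], "yaw": [0,0,0,0,0]}'; python3 st.py
python3 -m inch '{"dp": [[-5,0,41],[-5,0,41],[-5,0,41],[-5,0,41]], "yaw": [0,0,0,0]}'; python3 st.py
```

```text
time_s: 15.27
position: [0.7423, -0.4151, 0.5888]
tcp_rot: [[0.25, 0.558, 0.791], [-0.133, 0.829, -0.543], [-0.959, 0.031, 0.281]]
force: [-0.0, 0.3, -0.5]
opening: 0.689
15.27 J [-37.67, 40.08, 12.53, 2.92, 111.15, -92.01] P [0.7423, -0.4151, 0.5888] F [-0.03, 0.33, -0.51] M [0.07, 0.05, -0.04]
time_s: 15.6
position: [0.7734, -0.4478, 0.5785]
tcp_rot: [[0.332, 0.556, 0.762], [-0.18, 0.83, -0.528], [-0.926, 0.038, 0.376]]
force: [1.0, -0.3, -0.4]
opening: 0.688
15.6 J [-38.46, 41.59, 12.53, 3.89, 103.95, -92.55] P [0.7734, -0.4478, 0.5785] F [1.04, -0.25, -0.36] M [0.16, 0.07, 0.04]
```

```bash

python3 -m inch '{"dp": [[-7,0,41],[-7,0,41],[-7,0,41],[-7,0,41],[-7,0,41],[-7,0,41]], "yaw": [-1,-1,-1,-1,-1,-1]}'; python3 st.py
```

```text
time_s: 16.1
position: [0.8042, -0.473, 0.6035]
tcp_rot: [[0.456, 0.475, 0.753], [-0.253, 0.88, -0.402], [-0.854, -0.007, 0.521]]
force: [0.0, 0.6, -0.9]
opening: 0.689
16.1 J [-38.93, 41.31, 12.53, 5.17, 95.13, -98.8] P [0.8042, -0.473, 0.6035] F [0.02, 0.64, -0.93] M [0.22, 0.18, -0.04]
```

The lean is 31° now with the finger axis horizontal. I'll fit a kinematic model to the logged poses so I can check reachability for the grasp, the push and the placing.

```bash
cat > kin.py <<'E'
import numpy as np
from scipy.optimize import least_squares
from scipy.spatial.transform import Rotation as R
LIM=np.array([[-176.69,176.69],[-43.24,126.21],[12.49,139.97],[-82,262],[0,151.66],[-163.58,163.58]])
def Rz(a):return R.from_euler('z',a,degrees=True).as_matrix()
def Ry(a):return R.from_euler('y',a,degrees=True).as_matrix()
# zero: arm straight up (z). tool x along arm. p=[a1,d1,L2,a3,L3,lat,d6]
def fk(q,p):
    a1,d1,L2,a3,L3,lat,d6=p
    T=Rz(q[0]); o=T@np.array([a1,lat,d1])
    T=T@Ry(q[1]); o=o+T@np.array([0,0,L2])
    T=T@Ry(q[2]); o=o+T@np.array([a3,0,L3])
    T=T@Rz(S4*q[3])@Ry(q[4]); o=o+T@np.array([0,0,d6])
    T=T@Rz(S6*q[5])
    # tool axes: x=approach(z of T); 
    return o,np.column_stack([T[:,2],T[:,1],-T[:,0]]),
S4,S6=1,1
data=[([-79.842,30.281,82.158,.001,67.687,-10.227],[.218,-.585,.233]),
([-29.2251,7.4045,100.5685,.2034,72.1053,39.9171],[.4149,-.1038,.3334]),
([1.7527,22.8953,96.1557,-.0241,61.2326,-2.958],[.5107,.1266,.2315]),
([13.53,35.48,100.37,-.01,44.24,8.9],[.4911,.2323,.098]),
([22.13,34.58,80.23,-.01,64.31,17.5],[.5565,.3461,.1959]),
([-.91,16.98,62.67,-.04,100.24,-5.54],[.5798,.1016,.5002]),
([-33.89,25.45,49.82,-.03,104.67,-89.81],[.6104,-.2764,.5]),
([-35.39,50.37,12.49,1.04,109.8,-90.75],[.7937,-.4215,.4343]),
([-38.46,41.59,12.53,3.89,103.95,-92.55],[.7734,-.4478,.5785]),
([-38.93,41.31,12.53,5.17,95.13,-98.8],[.8042,-.473,.6035])]
def fit():
    f=lambda p:np.concatenate([fk(q,p)[0]-np.array(x) for q,x in data])
    r=least_squares(f,[0,.2,.56,0,.38,.11,.31]);return r
E
python3 - <<'E'
import kin,numpy as np
for s4 in(1,-1):
  for s6 in (1,-1):
    kin.S4,kin.S6=s4,s6
    r=kin.fit(); print(s4,s6,r.x.round(4),"rms mm",1000*np.sqrt(np.mean(r.fun**2)),1000*abs(r.fun).max())
    print(np.round(kin.fk(kin.data[-1][0],r.x)[1],3).tolist())
E
```

```text
1 1 [0.     0.2741 0.5881 0.1141 0.3916 0.111  0.2943] rms mm 0.11124772102694672 0.4042691928678732
[[0.456, -0.753, 0.475], [-0.253, 0.402, 0.88], [-0.854, -0.521, -0.007]]
1 -1 [0.     0.2741 0.5881 0.1141 0.3916 0.111  0.2943] rms mm 0.11124772102694672 0.4042691928678732
[[0.456, 0.574, -0.68], [-0.253, -0.649, -0.717], [-0.854, 0.499, -0.151]]
-1 1 [-0.0029  0.2374  0.5974  0.1234  0.3943  0.1206  0.2563] rms mm 10.196887492338142 31.65788955321713
[[0.343, -0.756, 0.558], [-0.392, 0.425, 0.816], [-0.854, -0.499, -0.151]]
-1 -1 [-0.0029  0.2374  0.5974  0.1234  0.3943  0.1206  0.2563] rms mm 10.196887492338142 31.65788955321713
[[0.343, 0.552, -0.761], [-0.392, -0.652, -0.649], [-0.854, 0.521, -0.007]]
```

```bash
cat >> kin.py <<'E'
P=fit().x
def tool(q):
    o,M=fk(q,P); return o,np.column_stack([M[:,0],M[:,2],-M[:,1]])
def ori(az,th):
    a,t=np.radians(az),np.radians(th)
    x=np.array([np.sin(t)*np.cos(a),np.sin(t)*np.sin(a),-np.cos(t)]);y=np.array([-np.sin(a),np.cos(a),0])
    return np.column_stack([x,y,np.cross(x,y)])
def ik(p,M,seeds=None):
    best=None
    for s in (seeds or [[-30,30,80,0,60,-90],[-60,20,110,40,60,-60],[10,30,80,-40,60,-120],[20,30,80,40,60,-60]]):
        f=lambda q:np.concatenate([(tool(q)[0]-p)*10,(tool(q)[1]-M).ravel()*1])
        r=least_squares(f,np.clip(s,LIM[:,0]+.1,LIM[:,1]-.1),bounds=(LIM[:,0],LIM[:,1]),x_scale=50)
        if best is None or r.cost<best.cost: best=r
    return best.x,best.cost
ax=np.array([.6615,-.2261]);rx=np.array([np.cos(np.radians(-34)),np.sin(np.radians(-34))]);ry=np.array([-rx[1],rx[0]])
def rack(x,y,z): return np.array([*(ax+rx*x+ry*y),z])
E
python3 - <<'E'
from kin import *
from h import ray
t=[ray((146.8,243.7),.08)];print("A?",t[0].round(4))
q0=data[-1][0];print(tool(q0))
for az,th in [(-29,32),(-29,35),(-29,38),(-34,35)]:
    M=ori(az,th)
    for n,G in [("A",np.array([.547,.344,.103])),("A+",np.array([.547,.344,.2])),("load",rack(-.132,0,.0835)),("load+",rack(-.132,0,.0835)-M[:,0]*.12),("push0",rack(-.112,-.107,.048)-M[:,0]*.019),("push1",rack(-.112,.005,.048)-M[:,0]*.019)]:
        q,c=ik(G+.008*M[:,0],M); print(az,th,n,q.round(1),"%.1e"%c)
E
```

```text
A? [0.5482 0.3442 0.08  ]
(array([ 0.80423425, -0.47292196,  0.60349575]), array([[ 0.45554102,  0.47484463,  0.75299731],
       [-0.25259641,  0.88004172, -0.40214627],
       [-0.85362605, -0.0070103 ,  0.52083916]]))
-29 32 A [ 34.3  42.1  94.9 -49.6  38.5  11.9] 3.8e-31
-29 32 A+ [ 34.3  33.6  92.  -40.7  46.6  -0.1] 5.9e-31
-29 32 load [-25.7  37.4 115.3 -82.    1.7  -5.1] 7.6e-03
-29 32 load+ [-25.1  22.6 123.5 -46.9   2.8 -39.8] 7.4e-31
-29 32 push0 [ -38.7   38.8  116.1   65.1    2.3 -163.6] 2.1e-02
-29 32 push1 [-25.3  39.9 113.5 -82.    1.9  -4.7] 1.0e-02
-29 35 A [ 35.5  42.7  95.6 -55.2  39.1  17.9] 1.5e-30
-29 35 A+ [ 35.5  34.1  92.8 -45.6  46.4   4.9] 1.2e-30
-29 35 load [-25.6  37.3 115.2 -82.    1.9  -5. ] 1.9e-02
-29 35 load+ [-25.   22.8 124.5 -82.    2.3  -4.6] 2.1e-03
-29 35 push0 [ -38.2   38.8  116.1   65.6    1.4 -163.6] 3.8e-02
-29 35 push1 [-25.2  39.9 113.4 -82.    2.1  -4.6] 2.3e-02
-29 38 A [ 36.6  43.5  96.2 -60.6  40.1  23.6] 1.0e-30
-29 38 A+ [ 36.6  34.7  93.6 -50.6  46.5   9.9] 2.6e-30
-29 38 load [-25.5  37.1 115.1 -82.    2.   -4.9] 3.5e-02
-29 38 load+ [ -26.3   22.6  125.2   16.4    0.  -104.2] 1.2e-02
-29 38 push0 [ -37.7   38.7  116.1   66.1    0.5 -163.6] 6.0e-02
-29 38 push1 [-25.1  39.8 113.4 -82.    2.3  -4.4] 4.2e-02
-34 35 A [ 36.   43.4  93.5 -52.3  43.   19.5] 5.1e-29
-34 35 A+ [ 36.   35.   90.7 -44.4  50.4   8. ] 2.5e-30
-34 35 load [-23.5  37.5 114.5 -82.    6.    1.4] 1.8e-02
-34 35 load+ [-21.5  23.3 123.5 -82.    7.1   2.5] 1.5e-03
-34 35 push0 [ -37.5   38.9  116.2   33.     0.  -126.1] 3.4e-02
-34 35 push1 [-23.   40.1 112.8 -82.    6.3   1.9] 2.2e-02
```

```bash
cat > chk.py <<'E'
from kin import *
S=[[-25,35,112,20,10,-110],[-25,35,112,-30,10,-60],[-35,35,110,50,12,-140],[-20,38,105,0,25,-90]]
def ok(p,M,seeds=S):
    best=None
    for s in seeds:
        q,c=ik(p,M,[s])
        if c<1e-9 and (best is None or q[4]>best[4]): best=q
    return best
if __name__=="__main__":
  for f in (.132,.14,.146):
    for th in (20,23,26,29,32):
      for al in (-50,-40,-34,-29,-20,-10):
        M=ori(al,th); G=rack(-f,0,.0835)
        q=ok(G+.008*M[:,0],M)
        if q is not None: print(f,th,al,q.round(1).tolist())
E
python3 chk.py
```

```text
0.132 20 -50 [-21.9, 37.5, 108.5, -30.2, 18.7, -34.5]
0.132 20 -40 [-23.8, 37.1, 109.9, -21.9, 14.8, -53.5]
0.132 20 -34 [-25.1, 36.9, 110.5, -13.6, 13.1, -68.4]
0.132 20 -29 [-26.1, 36.8, 110.9, -4.7, 12.3, -82.7]
0.132 20 -20 [-28.0, 36.7, 111.3, 12.8, 12.4, -110.0]
0.132 20 -10 [-30.0, 36.7, 111.3, 27.6, 14.7, -135.7]
0.132 23 -50 [-21.1, 37.7, 110.1, -43.2, 16.0, -21.0]
0.132 23 -40 [-23.3, 37.3, 111.7, -36.4, 10.9, -38.7]
0.132 23 -34 [-24.8, 37.2, 112.5, -25.3, 8.4, -56.4]
0.132 23 -29 [-26.0, 37.1, 113.0, -9.5, 7.1, -77.8]
0.132 23 -20 [-28.2, 37.0, 113.5, 25.4, 7.5, -122.8]
0.132 23 -10 [-30.7, 37.0, 113.4, 45.2, 11.2, -153.8]
0.132 26 -50 [-20.3, 38.1, 111.7, -60.4, 14.5, -3.3]
0.132 26 -40 [-22.8, 37.7, 113.6, -63.5, 8.3, -11.2]
0.132 26 -34 [-24.5, 37.6, 114.4, -60.8, 4.8, -20.7]
0.132 26 -29 [-25.9, 37.5, 115.0, -40.2, 2.1, -47.0]
0.132 29 -50 [-19.5, 38.7, 113.2, -79.8, 14.5, 16.8]
0.14 20 -50 [-21.7, 37.2, 109.5, -31.5, 18.1, -33.0]
0.14 20 -40 [-23.7, 36.8, 110.9, -23.3, 14.1, -51.9]
0.14 20 -34 [-24.9, 36.7, 111.6, -14.6, 12.4, -67.1]
0.14 20 -29 [-26.0, 36.6, 112.0, 
[... 745 characters left out ...]
6, -50.7]
0.146 20 -34 [-24.8, 36.5, 112.4, -15.6, 11.8, -66.1]
0.146 20 -29 [-25.9, 36.4, 112.8, -5.7, 10.9, -81.4]
0.146 20 -20 [-27.8, 36.3, 113.2, 14.1, 11.0, -111.2]
0.146 20 -10 [-29.9, 36.3, 113.2, 30.3, 13.4, -138.4]
0.146 23 -50 [-20.7, 37.3, 111.9, -46.9, 15.2, -16.9]
0.146 23 -40 [-23.0, 36.9, 113.6, -41.7, 9.9, -33.0]
0.146 23 -34 [-24.5, 36.8, 114.3, -31.0, 7.2, -50.4]
0.146 23 -29 [-25.8, 36.7, 114.8, -12.9, 5.7, -74.1]
0.146 23 -20 [-28.1, 36.6, 115.3, 30.8, 6.1, -128.0]
0.146 23 -10 [-30.6, 36.6, 115.3, 51.1, 10.1, -159.7]
0.146 26 -50 [-19.9, 37.8, 113.4, -65.4, 14.0, 2.2]
0.146 26 -40 [-22.5, 37.4, 115.4, -73.3, 7.9, -1.1]
0.146 26 -34 [-24.2, 37.2, 116.3, -79.0, 4.4, -2.2]
```

Plan: the model shows that non-flipped arm configurations allow about 24° of lean at the load spot, and rail clearance is still fine with the disc set slightly forward. I'll bring the arm in to free space in front of the rack, where the wrist limit (j5→0) should take some of the lean back.

```bash

python3 -m inch '{"dp": [[-7,11,-37],[-7,11,-37],[-7,11,-37],[-7,11,-37],[-7,11,-37],[-7,11,-37],[-7,11,-37],[-7,11,-37],[-7,11,-37],[-7,11,-37],[-7,11,-37],[-7,11,-37],[-7,11,-37],[-7,11,-37],[-7,11,-37]], "yaw": [0,0,0,0,0,0,0,0,0,0,0,0,0,0,0]}'; python3 st.py
python3 - <<'E'
from chk import *
for th in (22,25,28,31.4):
  M=ori(-29,th)
  for p in [(.416,-.079,.4),(.416,-.079,.3),(.416,-.079,.2),(.40,-.07,.2),(.38,-.06,.2)]:
    q=ok(np.array(p),M); print(th,p,None if q is None else q.round(1).tolist())
E
```

```text
time_s: 17.35
position: [0.4251, -0.0854, 0.4101]
tcp_rot: [[0.457, 0.475, 0.752], [-0.253, 0.88, -0.403], [-0.853, -0.006, 0.522]]
force: [0.1, 0.5, -0.2]
opening: 0.686
17.35 J [-24.61, -8.82, 110.98, -3.12, 46.46, -84.8] P [0.4251, -0.0854, 0.4101] F [0.11, 0.53, -0.24] M [0.27, 0.16, -0.02]
22 (0.416, -0.079, 0.4) [-24.8, -6.1, 107.0, -1.9, 57.2, -85.1]
22 (0.416, -0.079, 0.3) [-24.8, 1.3, 117.6, -2.5, 39.2, -84.2]
22 (0.416, -0.079, 0.2) [-24.8, 13.4, 126.6, -5.0, 18.2, -81.4]
22 (0.4, -0.07, 0.2) [-24.5, 12.2, 128.7, -5.6, 17.2, -80.5]
22 (0.38, -0.06, 0.2) [-24.4, 10.8, 131.2, -6.2, 16.2, -79.7]
25 (0.416, -0.079, 0.4) [-24.6, -7.2, 108.8, -2.3, 53.5, -84.7]
25 (0.416, -0.079, 0.3) [-24.6, 0.5, 119.6, -3.2, 35.0, -83.4]
25 (0.416, -0.079, 0.2) [-24.6, 13.4, 128.7, -8.2, 13.1, -78.1]
25 (0.4, -0.07, 0.2) [-24.3, 12.3, 130.8, -9.5, 12.1, -76.5]
25 (0.38, -0.06, 0.2) [-24.1, 10.9, 133.4, -10.9, 11.0, -74.8]
28 (0.416, -0.079, 0.4) [-24.4, -8.2, 110.7, -2.8, 49.6, -84.1]
28 (0.416, -0.079, 0.3) [-24.4, -0.0, 121.6, -4.2, 30.6, -82.3]
28 (0.416, -0.079, 0.2) [-24.4, 13.8, 130.8, -16.1, 7.8, -70.0]
28 (0.4, -0.07, 0.2) [-24.1, 12.7, 133.0, -19.9, 6.8, -65.8]
28 (0.38, -0.06, 0.2) [-23.8, 11.4, 135.6, -25.5, 5.7, -60.1]
31.4 (0.416, -0.079, 0.4) [-24.1, -9.3, 112.9, -3.6, 45.1, -83.3]
31.4 (0.416, -0.079, 0.3) [-24.1, -0.5, 123.9, -5.9, 25.4, -80.5]
31.4 (0.416, -0.079, 0.2) [-24.1, 14.5, 133.3, -70.7, 2.7, -15.2]
31.4 (0.4, -0.07, 0.2) None
31.4 (0.38, -0.06, 0.2) None
```

```bash

python3 -m inch '{"dp": [[25,0,-17],[25,0,-17],[25,0,-17],[25,0,-17],[25,0,-17],[25,0,-17],[13,0,-8]], "yaw": [0,0,0,0,0,0,0]}'; python3 st.py
python3 -m inch '{"dp": [[10,0,-18],[10,0,-18]], "yaw": [0,0]}'; python3 st.py
```

```text
time_s: 17.93
position: [0.4166, -0.0821, 0.2116]
tcp_rot: [[0.453, 0.475, 0.754], [-0.249, 0.88, -0.404], [-0.856, -0.005, 0.517]]
force: [-0.4, -0.4, -0.4]
opening: 0.692
17.93 J [-24.83, 12.35, 132.12, -24.96, 4.89, -62.25] P [0.4166, -0.0821, 0.2116] F [-0.38, -0.44, -0.38] M [0.16, 0.19, -0.02]
time_s: 18.1
position: [0.4132, -0.0847, 0.2068]
tcp_rot: [[0.45, 0.481, 0.753], [-0.262, 0.877, -0.403], [-0.854, -0.016, 0.52]]
force: [-0.5, -0.6, -0.2]
opening: 0.687
18.1 J [-24.8, 13.14, 132.87, -46.08, 3.94, -41.11] P [0.4132, -0.0847, 0.2068] F [-0.45, -0.62, -0.2] M [0.19, 0.11, 0.05]
```

```bash

python3 -m inch '{"dp": [[10,0,-18],[10,0,-18],[10,0,-18]], "yaw": [0,0,0]}'; python3 st.py
python3 -m inch '{"dp": [[10,0,-18],[10,0,-18],[10,0,-18]], "yaw": [0,0,0]}'; python3 st.py
```

```text
time_s: 18.35
position: [0.4051, -0.0806, 0.1972]
tcp_rot: [[0.44, 0.483, 0.757], [-0.263, 0.875, -0.406], [-0.859, -0.02, 0.512]]
force: [-0.6, 0.7, -0.2]
opening: 0.694
18.35 J [-24.42, 14.34, 134.26, -77.15, 3.39, -9.61] P [0.4051, -0.0806, 0.1972] F [-0.6, 0.66, -0.16] M [0.23, 0.18, -0.03]
time_s: 18.6
position: [0.3869, -0.0659, 0.1826]
tcp_rot: [[0.403, 0.482, 0.778], [-0.247, 0.876, -0.415], [-0.881, -0.024, 0.472]]
force: [0.0, -0.6, 0.4]
opening: 0.687
18.6 J [-23.02, 15.53, 135.96, -81.96, 4.01, -3.57] P [0.3869, -0.0659, 0.1826] F [0.0, -0.65, 0.36] M [0.27, 0.1, 0.03]
```

```bash

python3 -m inch '{"dp": [[9,0,-18],[9,0,-18],[9,0,-18]], "yaw": [0,0,0]}'; python3 st.py
```

```text
time_s: 18.85
position: [0.3662, -0.0483, 0.1716]
tcp_rot: [[0.368, 0.485, 0.793], [-0.232, 0.874, -0.427], [-0.9, -0.027, 0.434]]
force: [-0.3, -0.4, 0.7]
opening: 0.687
18.85 J [-20.94, 16.22, 137.74, -81.96, 4.97, -1.43] P [0.3662, -0.0483, 0.1716] F [-0.35, -0.4, 0.7] M [0.2, 0.07, -0.0]
```

```bash
cat > chk2.py <<'E'
from chk import *
S2=S+[[-24,37,114,-70,5,-10],[34,42,95,-50,39,12],[-35,38,110,-60,8,-10],[-40,35,110,30,8,-120]]
def rep(al,th):
  M=ori(al,th); x=M[:,0]
  T=lambda p:p-x*.011   # tip->TCP
  for n,p in [("A",np.array([.548,.344,.103])+.008*x),("load.135",rack(-.135,0,.0835)+.008*x),("load.14",rack(-.14,0,.0835)+.008*x),("load.14up",rack(-.14,0,.1135)+.008*x)]+[("push y%d f%d"%(1000*y,1000*f),T(rack(-f,y,.052))) for f in (.115,.125) for y in (-.107,-.05,.005)]:
    q=ok(p,M,S2); print(al,th,n,None if q is None else q.round(1).tolist())
E
python3 - <<'E'
from chk2 import *
for a,t in [(-32.2,25.8),(-32.5,24.5)]: rep(a,t)
E
```

```text
-32.2 25.8 A [32.2, 41.5, 92.3, -37.1, 40.6, 1.9]
-32.2 25.8 load.135 [-25.0, 37.4, 114.9, -56.9, 3.8, -26.7]
-32.2 25.8 load.14 [-24.9, 37.3, 115.6, -64.5, 3.5, -18.9]
-32.2 25.8 load.14up [-24.9, 33.5, 114.8, -27.7, 6.9, -55.9]
-32.2 25.8 push y-107 f115 None
-32.2 25.8 push y-50 f115 None
-32.2 25.8 push y5 f115 [-24.6, 39.5, 113.4, -65.7, 3.6, -17.5]
-32.2 25.8 push y-107 f125 None
-32.2 25.8 push y-50 f125 None
-32.2 25.8 push y5 f125 None
-32.5 24.5 A [31.8, 41.4, 91.9, -34.8, 40.9, -0.3]
-32.5 24.5 load.135 [-25.0, 37.2, 114.0, -35.2, 5.4, -48.1]
-32.5 24.5 load.14 [-24.9, 37.1, 114.7, -39.0, 5.0, -44.2]
-32.5 24.5 load.14up [-24.9, 33.4, 113.9, -20.6, 9.0, -62.7]
-32.5 24.5 push y-107 f115 None
-32.5 24.5 push y-50 f115 [-31.6, 38.9, 115.1, -13.6, 1.5, -75.6]
-32.5 24.5 push y5 f115 [-24.6, 39.3, 112.4, -39.7, 5.1, -43.2]
-32.5 24.5 push y-107 f125 None
-32.5 24.5 push y-50 f125 [-31.6, 38.7, 116.5, -49.2, 0.5, -39.9]
-32.5 24.5 push y5 f125 [-24.4, 39.1, 113.8, -49.5, 4.4, -33.2]
```

```bash
cat > clr.py <<'E'
from chk2 import *
# shelf sample points (world): front rail + wires plane
xs=np.concatenate([[-.145],np.arange(-.14,.0,.01)]); ysr=np.arange(-.19,.191,.005)
SH=np.array([rack(x,y,.244) for x in xs for y in ysr])
def clear(tcp,M):
    # body box in tool frame: x from -(.008+.051) back .25, y +-.095, z +-.0375
    L=(SH-tcp)@M
    dx=np.maximum(0,np.maximum(L[:,0]+.059,-.30-L[:,0])); dy=np.maximum(0,abs(L[:,1])-.095); dz=np.maximum(0,abs(L[:,2])-.0375)
    d=np.sqrt(dx**2+dy**2+dz**2)-.004
    return d.min()*1000
def yawed(M,psi):
    c,s=np.cos(np.radians(psi)),np.sin(np.radians(psi)); return np.column_stack([M[:,0],c*M[:,1]+s*M[:,2],-s*M[:,1]+c*M[:,2]])
E
python3 - <<'E'
from clr import *
# best yaw for push
for al in (-33,-38,-43,-48,-53):
  for th in (23,25,27,29,31):
    M=ori(al,th);x=M[:,0]
    out=[]
    for f,y,z in [(.118,-.103,.055),(.118,-.05,.055),(.118,.005,.055)]:
        p=rack(-f,y,z)-.011*x
        b=max((clear(p,yawed(M,s)),s) for s in range(-24,25,4)); q=ok(p,yawed(M,b[1]),S2[4:])
        out.append((round(b[0]),b[1],None if q is None else q[3:].round(0).tolist()))
    p=rack(-.138,0,.0835)+.008*x; q=ok(p,M,S2[4:])
    out.append(("LOAD",round(clear(p,M)),None if q is None else q[3:].round(0).tolist()))
    print(al,th,out)
E
```

```text
-33 23 [(6, 0, [35.0, 4.0, -130.0]), (6, 0, [-8.0, 4.0, -81.0]), (6, 0, [-26.0, 8.0, -57.0]), ('LOAD', 13, [-25.0, 8.0, -58.0])]
-33 25 [(13, 0, None), (12, 0, [-43.0, 1.0, -45.0]), (12, 0, [-49.0, 5.0, -34.0]), ('LOAD', 18, [-47.0, 5.0, -36.0])]
-33 27 [(19, 0, None), (19, 0, None), (19, 0, None), ('LOAD', 24, None)]
-33 29 [(25, 0, None), (25, 0, None), (25, 0, None), ('LOAD', 29, None)]
-33 31 [(31, 0, None), (31, 0, None), (31, 0, None), ('LOAD', 34, None)]
-38 23 [(7, -4, [-6.0, 3.0, -87.0]), (7, -4, [-31.0, 6.0, -56.0]), (7, -4, [-36.0, 10.0, -44.0]), ('LOAD', 9, [-36.0, 10.0, -41.0])]
-38 25 [(13, -4, None), (13, -4, [-68.0, 4.0, -18.0]), (13, -4, [-56.0, 8.0, -25.0]), ('LOAD', 14, [-55.0, 7.0, -22.0])]
-38 27 [(19, -4, None), (19, -4, None), (19, -4, None), ('LOAD', 19, None)]
-38 29 [(26, -4, None), (26, -4, None), (26, -4, None), ('LOAD', 24, None)]
-38 31 [(32, -4, None), (32, -4, None), (32, -4, None), ('LOAD', 29, None)]
-43 23 [(6, -8, [-37.0, 5.0, -55.0]), (6, -8, [-43.0, 8.0, -43.0]), (6, -8, [-42.0, 12.0, -38.0]), ('LOAD', 1, [-41.0, 12.0, -30.0])]
-43 25 [(13, -8, N
[... 789 characters left out ...]
(24, -12, None), ('LOAD', 9, None)]
-48 31 [(30, -12, None), (30, -12, None), (30, -12, None), ('LOAD', 14, None)]
-53 23 [(1, -16, [-52.0, 10.0, -36.0]), (1, -16, [-49.0, 13.0, -33.0]), (1, -16, [-45.0, 18.0, -31.0]), ('LOAD', -4, [-45.0, 17.0, -16.0])]
-53 25 [(8, -16, [-73.0, 9.0, -14.0]), (8, -16, [-63.0, 12.0, -18.0]), (8, -16, [-55.0, 17.0, -21.0]), ('LOAD', -4, [-55.0, 16.0, -5.0])]
-53 27 [(14, -16, None), (15, -16, [-79.0, 12.0, -2.0]), (15, -16, [-66.0, 16.0, -9.0]), ('LOAD', -4, [-66.0, 16.0, 6.0])]
-53 29 [(21, -16, None), (21, -16, None), (21, -16, [-77.0, 17.0, 2.0]), ('LOAD', 1, [-78.0, 16.0, 18.0])]
-53 31 [(28, -16, None), (28, -16, None), (28, -16, None), ('LOAD', 6, None)]
```

```bash

python3 -m inch '{"dp": [[9,0,-18],[9,0,-18]], "yaw": [1.8,1.8]}'; python3 -m inch '{"dp": [[0,0,0]], "yaw": [0]}'; python3 st.py
cat > o.py <<'E'
from h import *
M=np.array(bot.read_state()["tcp_rot"]);x=M[:,0]
print("tilt",np.degrees(np.arccos(-x[2])).round(2),"az",np.degrees(np.arctan2(x[1],x[0])).round(2),"yaw to level y",np.degrees(np.arctan2(-M[2,1],M[2,2])).round(2)); print(M.round(4).tolist())
E
python3 o.py
```

```text
time_s: 19.02
position: [0.3526, -0.0349, 0.1651]
tcp_rot: [[0.345, 0.537, 0.77], [-0.224, 0.843, -0.488], [-0.912, -0.004, 0.411]]
force: [-0.8, 0.5, 0.4]
opening: 0.693
time_s: 19.1
position: [0.3514, -0.0341, 0.1648]
tcp_rot: [[0.343, 0.536, 0.772], [-0.223, 0.844, -0.487], [-0.912, -0.005, 0.409]]
force: [0.1, -0.1, -1.0]
opening: 0.69
19.1 J [-18.89, 16.72, 138.95, -81.94, 5.8, 4.14] P [0.3514, -0.0341, 0.1648] F [0.14, -0.13, -0.97] M [0.18, 0.11, 0.0]
tilt 24.17 az -33.03 yaw to level y 0.71
[[0.3433, 0.5356, 0.7716], [-0.2232, 0.8445, -0.4869], [-0.9123, -0.005, 0.4094]]
```

```bash

python3 - <<'E'
from clr import *
for th in (24.17,23.4,22.7):
  M=ori(-33.0,th);x=M[:,0]
  for f,y,z in [(.118,-.1,.056),(.124,-.1,.056),(.124,-.1,.08),(.124,-.05,.056),(.124,.005,.056)]:
    p=rack(-f,y,z)-.011*x; q=ok(p,M,S2); print(th,f,y,z,round(clear(p,M),1),None if q is None else q.round(1).tolist())
  for f in (.136,.142): p=rack(-f,0,.0835)+.008*x; q=ok(p,M,S2); print("load",f,round(clear(p,M),1),None if q is None else q.round(1).tolist())
E
```

```text
24.17 0.118 -0.1 0.056 9.4 [-38.1, 38.0, 116.9, 63.3, 2.3, -157.9]
24.17 0.124 -0.1 0.056 14.9 None
24.17 0.124 -0.1 0.08 5.1 [-38.2, 34.7, 117.2, 27.4, 4.6, -122.0]
24.17 0.124 -0.05 0.056 14.8 [-31.4, 38.1, 116.0, -20.5, 1.8, -68.0]
24.17 0.124 0.005 0.056 14.8 [-24.3, 38.6, 113.3, -40.1, 5.5, -42.1]
load 0.136 14.5 [-24.8, 37.2, 113.9, -33.8, 6.0, -48.9]
load 0.142 20.0 [-24.7, 37.0, 114.7, -37.8, 5.5, -44.7]
23.4 0.118 -0.1 0.056 6.9 [-38.1, 37.8, 116.3, 38.6, 3.2, -133.2]
23.4 0.124 -0.1 0.056 12.5 [-38.1, 37.7, 117.2, 48.4, 2.7, -143.1]
23.4 0.124 -0.1 0.08 2.9 [-38.1, 34.6, 116.6, 20.2, 5.9, -114.8]
23.4 0.124 -0.05 0.056 12.4 [-31.4, 38.0, 115.5, -11.1, 3.2, -77.5]
23.4 0.124 0.005 0.056 12.4 [-24.4, 38.5, 112.7, -31.3, 6.6, -51.0]
load 0.136 12.5 [-24.9, 37.1, 113.4, -26.8, 7.1, -55.9]
load 0.142 18.0 [-24.8, 36.9, 114.2, -29.7, 6.6, -53.0]
22.7 0.118 -0.1 0.056 4.7 [-38.0, 37.7, 115.8, 26.8, 4.3, -121.4]
22.7 0.124 -0.1 0.056 10.2 [-38.1, 37.6, 116.6, 32.0, 3.7, -126.7]
22.7 0.124 -0.1 0.08 1.0 [-38.1, 34.5, 116.1, 16.0, 7.1, -110.6]
22.7 0.124 -0.05 0.056 10.2 [-31.5, 37.9, 115.0, -7.6, 4.5, -81.0]
22.7 0.124 0.005 0.056 10.2 [-24.5, 38.4, 112.3, -25.6, 7.6, -56.7]
load 0.136 10.6 [-25.0, 37.0, 112.9, -22.3, 8.2, -60.5]
load 0.142 16.1 [-24.8, 36.8, 113.7, -24.3, 7.6, -58.3]
```

```bash

python3 -m inch '{"dp": [[8,0,-18],[0,0,0]], "yaw": [0.5,0]}' 0 >/dev/null; python3 o.py; python3 st.py
cat > go.py <<'E'
# usage: go.py X Y Z -> displacement in tool axes mm from measured pose
import sys
from h import *
s=bot.read_state();M=np.array(s["tcp_rot"]);t=np.array([float(v) for v in sys.argv[1:4]])
print("dp total mm",(1000*M.T@(t-np.array(s["position"]))).round(1))
E
python3 - <<'E'
from clr import *
from rig import bot
M=np.array(bot.read_state()["tcp_rot"]);x=M[:,0]
P0=rack(-.124,-.1,.056)-.011*x
for n,p in [("start",P0),("pre",P0-.1*x),("end",rack(-.124,.008,.056)-.011*x)]:
    q=ok(p,M,S2);print(n,p.round(4).tolist(),(1000*M.T@(p-np.array(bot.read_state()["position"]))).round(1),round(clear(p,M),1),None if q is None else q.round(1).tolist())
E
```

```text
tilt 23.57 az -33.46 yaw to level y 0.64
[[0.3336, 0.5428, 0.7708], [-0.2205, 0.8399, -0.496], [-0.9166, -0.0045, 0.3999]]
19.27 J [-17.54, 16.93, 139.42, -81.94, 6.36, 5.91] P [0.3452, -0.0266, 0.1623] F [-0.08, 0.34, 0.17] M [0.22, 0.08, 0.05]
start [0.4991, -0.2372, 0.0661] [186.  -93.  184.7] 12.7 [-38.0, 37.7, 117.3, 50.9, 2.3, -145.7]
pre [0.4657, -0.2152, 0.1577] [ 86.  -93.  184.7] 12.7 [-38.5, 24.2, 119.5, 8.9, 13.0, -103.9]
end [0.5595, -0.1477, 0.0661] [186.4  15.  186.8] 12.6 [-23.9, 38.5, 112.6, -34.6, 6.7, -47.4]
```

```bash

python3 -m inch '{"dp": [[6,0,14],[6,0,14],[6,0,14],[6,-5,14],[6,-8,14],[6,-8,13],[6,-8,13],[6,-8,13],[6,-8,13],[6,-8,13],[6,-8,13],[6,-8,13],[6,-8,12],[4,-8,10],[4,-8,0],[0,0,0]], "yaw": [0.6,0,0,0,0,0,0,0,0,0,0,0,0,0,0,0]}'; python3 st.py; python3 o.py
python3 - <<'E'
from clr import *
from rig import bot
M=np.array(bot.read_state()["tcp_rot"]);x=M[:,0]
P0=rack(-.124,-.1,.056)-.011*x
for n,p in [("start",P0),("pre",P0-.1*x)]:
    print(n,p.round(4).tolist(),(1000*M.T@(p-np.array(bot.read_state()["position"]))).round(1),round(clear(p,M),1))
import cv2
for n in ("scene","wrist"):
  c=bot.capture(n);cv2.imwrite(f"pics/{n}4.png",c["color"][:,:,::-1])
E
```

```text
time_s: 20.6
position: [0.4599, -0.2152, 0.1571]
tcp_rot: [[0.334, 0.553, 0.763], [-0.223, 0.833, -0.506], [-0.916, -0.001, 0.402]]
force: [-0.9, -0.0, -0.7]
opening: 0.009
20.6 J [-38.95, 24.0, 120.31, 9.93, 12.25, -104.66] P [0.4599, -0.2152, 0.1571] F [-0.9, -0.05, -0.75] M [0.2, 0.1, -0.0]
tilt 23.71 az -33.73 yaw to level y 0.17
[[0.3344, 0.5531, 0.7631], [-0.2233, 0.8331, -0.506], [-0.9156, -0.0012, 0.4021]]
start [0.4991, -0.2372, 0.0661] [101.3   3.5   4.5] 14.2
pre [0.4657, -0.2149, 0.1576] [1.3 3.5 4.5] 14.2
```

View pics/scene4.png

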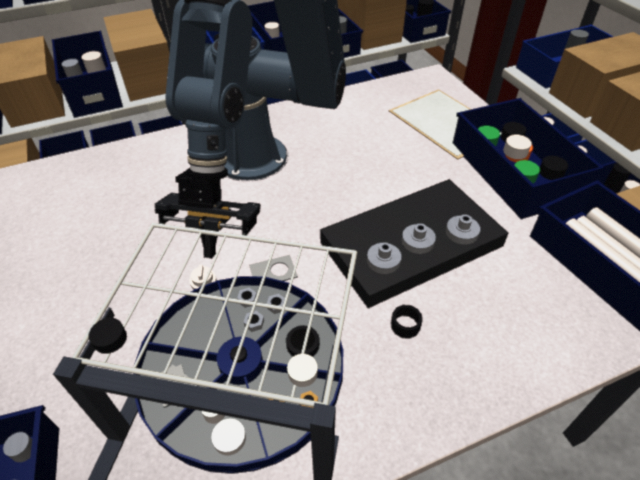

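View pics/wrist4.png

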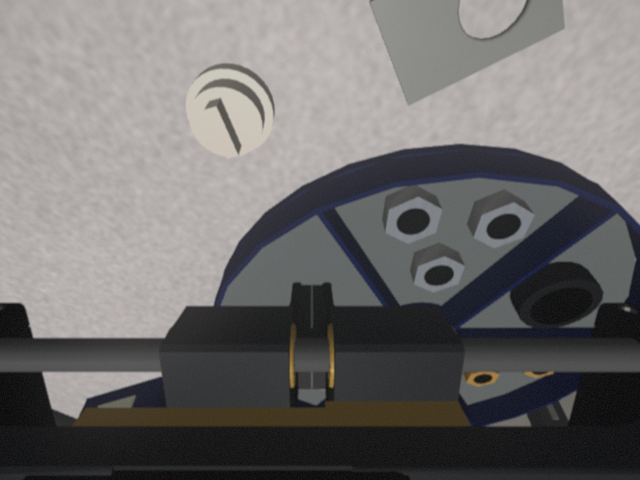

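The scene view shows the closed fingers at (208,240) in front of the rack. In the wrist view the empty compartment is around (270,260) and its divider runs from (325,215) to (395,305). The fingers line up with the compartment, so I'll go in along the tool axis.

```bash

python3 -m inch '{"dp": [[10,0,4.5],[12,0,0],[12,0,0],[12,0,0],[12,0,0],[12,0,0],[0,0,0]], "yaw": [0,0,0,0,0,0,0]}'|egrep 'pos|force'; python3 st.py; python3 o.py
python3 -m inch '{"dp": [[8,0,0],[8,0,0],[7,0,0],[7,0,0],[0,0,0],[0,0,0]], "yaw": [0,0,0,0,0,0]}'|egrep 'pos|force'; python3 st.py; python3 o.py
python3 - <<'E'
from clr import *
from rig import bot
s=bot.read_state();M=np.array(s["tcp_rot"]);p=np.array(s["position"]);tip=p+.011*M[:,0]
d=tip[:2]-ax;print("tip rack",(d@rx).round(4),(d@ry).round(4),tip[2].round(4),"clear",clear(p,M))
import cv2
for n in ("wrist",):
  c=bot.capture(n);cv2.imwrite(f"pics/{n}5.png",c["color"][:,:,::-1])
E
```

```text
position: [0.4868, -0.2307, 0.0928]
force: [0.3, -0.3, 0.2]
21.28 J [-38.32, 33.81, 118.54, 24.48, 4.61, -118.85] P [0.4868, -0.2307, 0.0928] F [0.28, -0.31, 0.2] M [0.18, 0.07, -0.03]
tilt 23.52 az -33.53 yaw to level y 0.05
[[0.3327, 0.5518, 0.7648], [-0.2205, 0.834, -0.5058], [-0.9169, -0.0003, 0.3991]]
position: [0.4963, -0.237, 0.068]
force: [0.1, 0.2, 0.8]
21.78 J [-38.21, 37.44, 117.66, 54.64, 2.31, -148.93] P [0.4963, -0.237, 0.068] F [0.14, 0.19, 0.75] M [0.18, 0.11, -0.02]
tilt 23.63 az -33.49 yaw to level y -0.0
[[0.3343, 0.5519, 0.764], [-0.2212, 0.8339, -0.5056], [-0.9161, 0.0, 0.4009]]
tip rack -0.1265 -0.1014 0.0579 clear 15.426855793733425
```

View pics/wrist5.png

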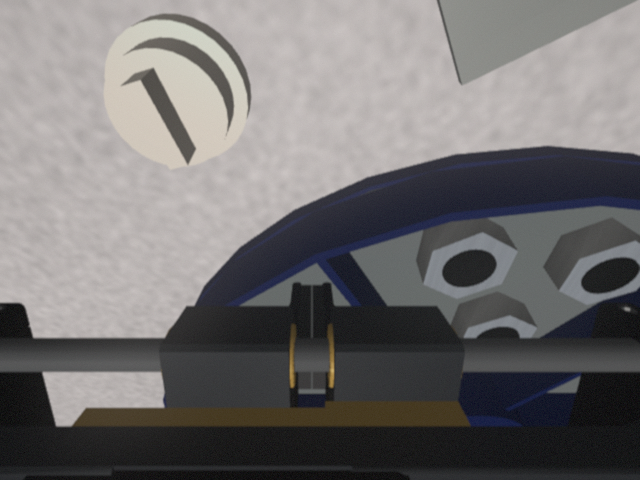

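The wrist view shows the fingertips inside the empty compartment, left of the divider at (345,275) and inside the rim. Now I'll push it round.

```bash

python3 -m inch '{"dp": [[0,6,0],[0,6,0],[0,6,0],[0,6,0],[0,6,0]], "yaw": [0,0,0,0,0]}'|egrep 'pos|force'; python3 st.py;python3 o.py|head -1
python3 -m inch '{"dp": [[0,6,0],[0,6,0],[0,6,0],[0,6,0],[0,6,0]], "yaw": [0,0,0,0,0]}'|egrep 'pos|force'; python3 st.py;python3 o.py|head -1
python3 - <<'E'
from clr import *
from rig import bot
s=bot.read_state();M=np.array(s["tcp_rot"]);p=np.array(s["position"]);tip=p+.011*M[:,0]
d=tip[:2]-ax;print("tip rack",(d@rx).round(4),(d@ry).round(4),tip[2].round(4),"clear",clear(p,M))
E
```

```text
position: [0.512, -0.2135, 0.0687]
force: [-2.2, -3.0, 0.3]
22.25 J [-34.33, 37.49, 116.82, 8.05, 1.99, -98.81] P [0.512, -0.2135, 0.0687] F [-2.23, -3.05, 0.25] M [-0.32, 0.45, -0.23]
tilt 23.72 az -33.64 yaw to level y 0.14
position: [0.5275, -0.1881, 0.0683]
force: [-2.8, -1.8, 0.5]
22.67 J [-30.31, 37.68, 115.7, -24.03, 3.41, -63.12] P [0.5275, -0.1881, 0.0683] F [-2.83, -1.81, 0.49] M [-0.06, 0.45, -0.15]
tilt 23.54 az -33.79 yaw to level y 0.29
tip rack -0.128 -0.0434 0.0582 clear 16.32166843912439
```

```bash

python3 -m inch '{"dp": [[0,6,0],[0,6,0],[0,6,0],[0,6,0],[0,5,0],[0,5,0]], "yaw": [0,0,0,0,0,0]}'|egrep 'pos|force'
python3 -m inch '{"dp": [[0,5,0],[0,5,0],[0,5,0]], "yaw": [0,0,0]}'|egrep 'pos|force'; python3 st.py;python3 o.py|head -1
python3 - <<'E'
from clr import *
from rig import bot
s=bot.read_state();M=np.array(s["tcp_rot"]);p=np.array(s["position"]);tip=p+.011*M[:,0]
d=tip[:2]-ax;print("tip rack",(d@rx).round(4),(d@ry).round(4),tip[2].round(4),"clear",clear(p,M))
import cv2
c=bot.capture("scene");cv2.imwrite("pics/s6.png",cv2.resize(c["color"][200:480,60:380,::-1],None,fx=2.4,fy=2.1))
E
```

```text
position: [0.5468, -0.1597, 0.0684]
force: [-1.1, -0.5, 0.5]
position: [0.5564, -0.1471, 0.0683]
force: [-0.5, 0.2, 0.4]
23.42 J [-23.95, 38.19, 113.13, -36.14, 6.49, -45.28] P [0.5564, -0.1471, 0.0683] F [-0.45, 0.25, 0.38] M [0.18, 0.1, -0.05]
tilt 23.71 az -33.49 yaw to level y -0.0
tip rack -0.1269 0.0067 0.0582 clear 15.89768777439408
```

View pics/s6.png

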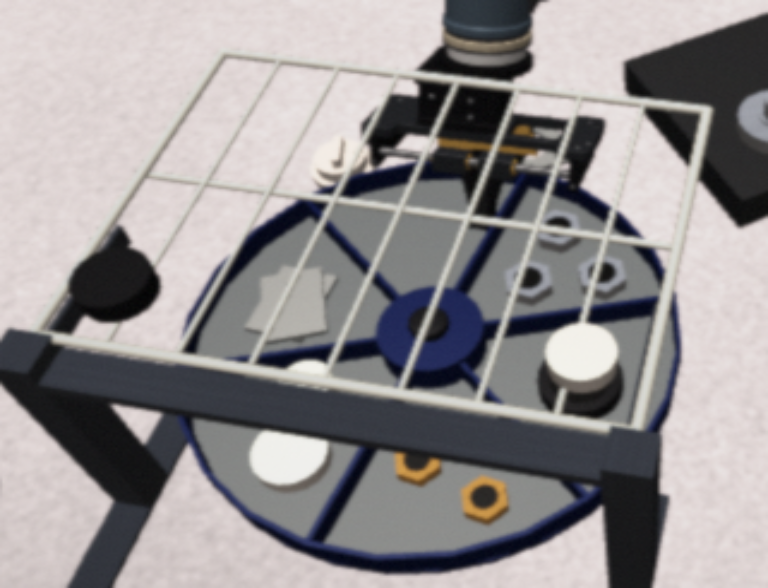

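```bash

python3 -m inch '{"dp": [[0,0,0],[0,0,0],[0,0,0]], "yaw": [0,0,0]}'|egrep 'pos|force'
python3 -m inch '{"dp": [[-12,0,0],[-14,0,0],[-14,0,0],[-16,0,0],[-18,0,0],[-20,0,0],[-20,0,0]], "yaw": [0,0,0,0,0,0,0]}' 60;  python3 st.py;python3 o.py
python3 - <<'E'
from rig import bot
import cv2
c=bot.capture("top");cv2.imwrite("pics/t7.png",cv2.resize(c["color"][20:320,300:610,::-1],None,fx=2,fy=2,interpolation=cv2.INTER_CUBIC))
c=bot.capture("scene");cv2.imwrite("pics/s7.png",cv2.resize(c["color"][200:480,60:380,::-1],None,fx=2.4,fy=2.1))
E
```

```text
position: [0.5558, -0.1475, 0.0679]
force: [0.3, 0.7, 0.0]
time_s: 24.3
position: [0.5169, -0.1221, 0.1728]
tcp_rot: [[0.333, 0.553, 0.764], [-0.221, 0.833, -0.506], [-0.916, -0.0, 0.4]]
force: [0.1, -0.2, 0.5]
opening: 0.452
24.3 J [-22.97, 23.66, 115.2, -13.52, 18.38, -67.44] P [0.5169, -0.1221, 0.1728] F [0.12, -0.18, 0.5] M [0.12, -0.01, 0.01]
tilt 23.59 az -33.58 yaw to level y 0.04
[[0.3334, 0.5526, 0.7638], [-0.2214, 0.8334, -0.5064], [-0.9164, -0.0003, 0.4003]]
```

View pics/t7.png

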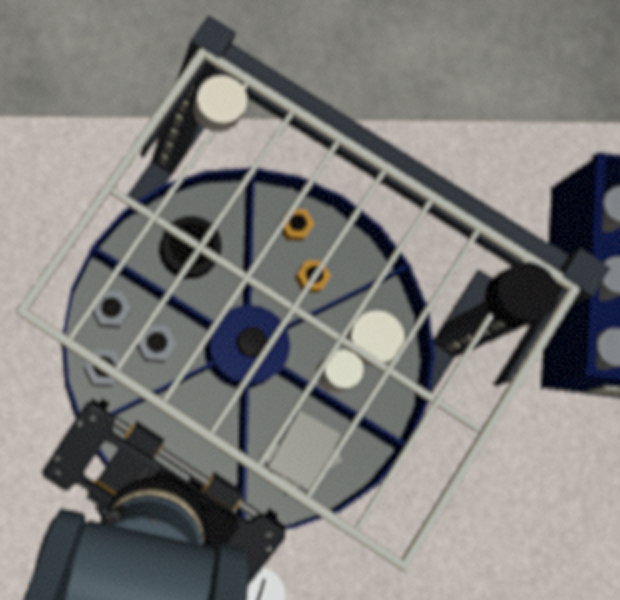

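View pics/s7.png

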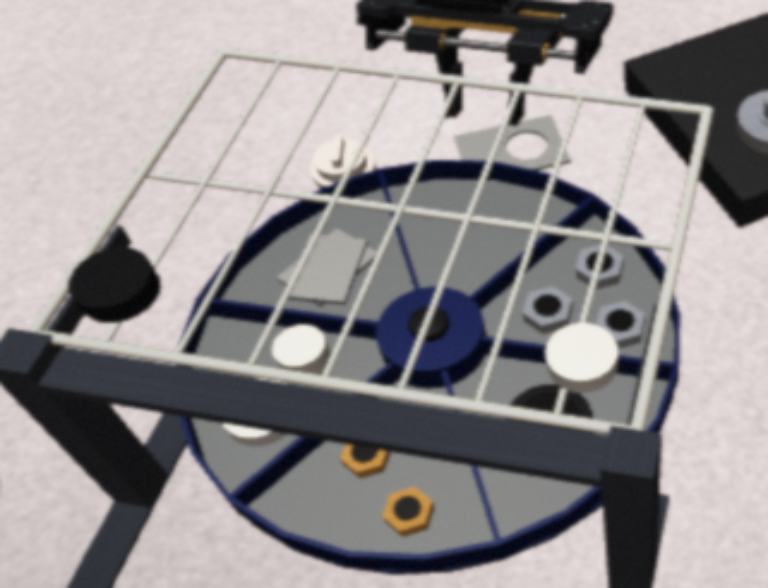

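The top view shows the carousel one stop further round: empty compartment at the front, nuts now at (110,340), dividers matching the detent pattern. Next is the rough disc, using the same tilted orientation.

```bash

python3 -m inch '{"dp": [[-6.6,29,-17.3],[-6.6,29,-17.3],[-6.6,29,-17.3],[-6.6,29,-17.3],[-6.6,29,-17.3],[-6.6,29,-17.3],[-6.6,29,-17.3],[-6.6,29,-17.3],[-6.6,29,-17.3],[-6.6,29,-17.3],[-6.6,29,-17.3],[-6.6,29,-17.3],[-6.6,29,-17.3],[-6.6,29,-17.3],[0,0,0],[0,0,0]], "yaw": [0,0,0,0,0,0,0,0,0,0,0,0,0,0,0,0]}' 60; python3 st.py;python3 o.py; python3 go.py .548 .344 .0965
python3 - <<'E'
from h import *
c=bot.capture("wrist");cv2.imwrite("pics/w8.png",c["color"][:,:,::-1])
print(proj([.548,.344,.106],c["intrinsics"],c["pose"]),proj([.548,.344,.08],c["intrinsics"],c["pose"]))
c=bot.capture("top");cv2.imwrite("pics/t8.png",cv2.resize(c["color"][200:340,95:305,::-1],None,fx=3.8,fy=3.8,interpolation=cv2.INTER_CUBIC))
E
```

```text
time_s: 25.73
position: [0.5258, 0.3609, 0.1583]
tcp_rot: [[0.334, 0.55, 0.765], [-0.221, 0.835, -0.503], [-0.916, -0.001, 0.401]]
force: [-0.2, -0.6, -0.8]
opening: 0.69
25.73 J [34.32, 35.81, 90.31, -29.71, 48.52, -3.44] P [0.5258, 0.3609, 0.1583] F [-0.15, -0.55, -0.75] M [0.16, 0.07, -0.03]
tilt 23.65 az -33.49 yaw to level y 0.14
[[0.3345, 0.5499, 0.7653], [-0.2213, 0.8352, -0.5034], [-0.916, -0.001, 0.4011]]
dp total mm [67.7 -1.9  0.7]
[308.23289977 272.77905253] [308.49051234 244.45088307]
```

View pics/w8.png

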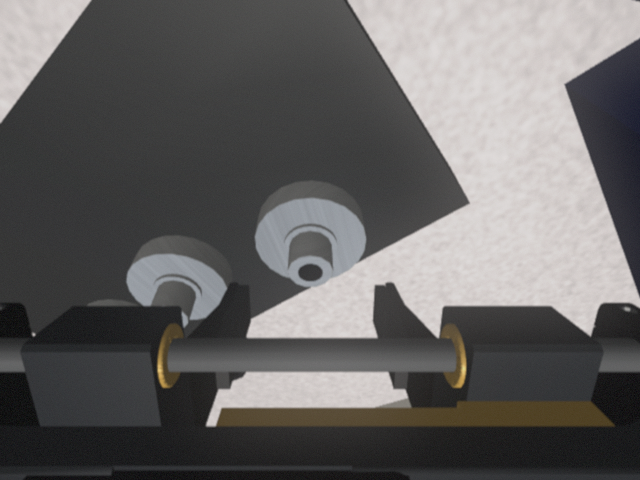

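View pics/t8.png

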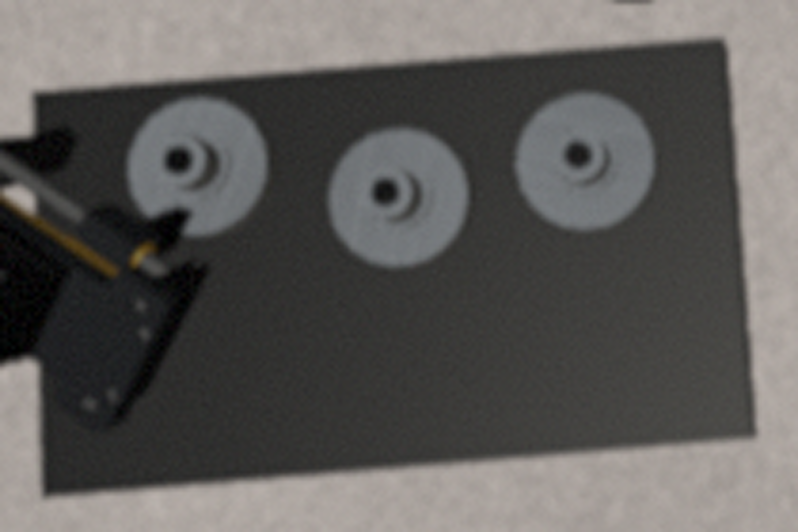

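In the wrist view the rough disc's boss hole is at (310,272), against a prediction of (308,273). The top crop puts the disc at (197,166), about 40 mm from its start. I'll lower over the boss and grip it.

```bash

python3 -m inch '{"dp": [[10,-1,0.5],[10,0,0],[10,0,0],[10,0,0],[10,0,0],[8,0,0],[6,0,0],[3.5,0,0],[0,0,0]], "yaw": [0,0,0,0,0,0,0,0,0]}'; python3 st.py
python3 -m inch '{"dp": [[0,0,0],[0,0,0],[0,0,0],[0,0,0],[0,0,0],[0,0,0],[0,0,0],[0,0,0]], "yaw": [0,0,0,0,0,0,0,0]}' 10; python3 st.py
python3 - <<'E'
from h import *
c=bot.capture("wrist");cv2.imwrite("pics/w9.png",c["color"][:,:,::-1])
c=bot.capture("scene");cv2.imwrite("pics/s9.png",cv2.resize(c["color"][100:300,300:540,::-1],None,fx=3,fy=3,interpolation=cv2.INTER_CUBIC))
E
```

```text
time_s: 26.58
position: [0.5483, 0.3428, 0.0971]
tcp_rot: [[0.333, 0.553, 0.764], [-0.223, 0.834, -0.506], [-0.916, -0.002, 0.401]]
force: [-1.0, -0.5, -1.1]
opening: 0.689
26.58 J [31.68, 41.21, 91.55, -33.06, 41.9, -0.9] P [0.5483, 0.3428, 0.0971] F [-0.95, -0.48, -1.13] M [0.23, 0.08, 0.03]
time_s: 27.25
position: [0.5489, 0.3442, 0.0985]
tcp_rot: [[0.336, 0.551, 0.764], [-0.22, 0.834, -0.506], [-0.916, 0.002, 0.401]]
force: [0.2, 3.4, -0.2]
opening: 0.317
27.25 J [31.74, 41.11, 91.47, -33.03, 41.84, -0.91] P [0.5489, 0.3442, 0.0985] F [0.23, 3.44, -0.23] M [0.56, 0.01, 0.19]
```

View pics/s9.png

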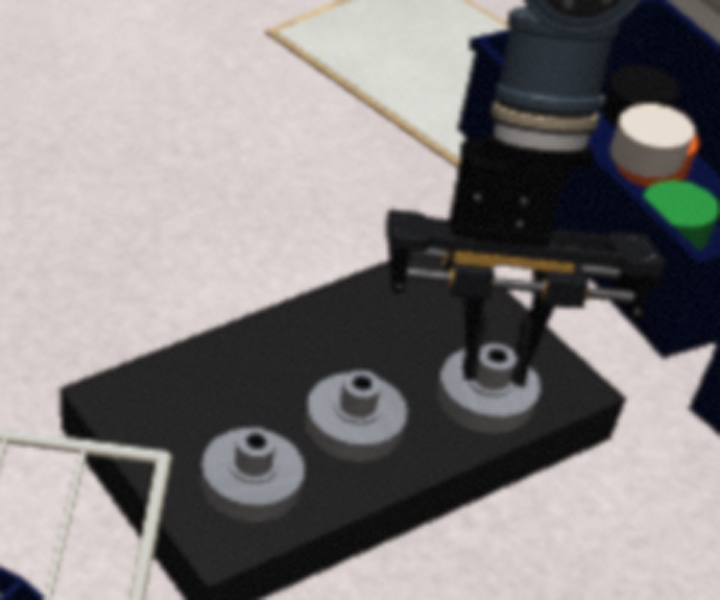

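Opening is 27.6 mm, which matches the 28 mm boss, so it is gripped. I'll check the transfer path numerically before lifting.

```bash

python3 - <<'E'
from clr import *
from rig import bot
s=bot.read_state();M=np.array(s["tcp_rot"]);x=M[:,0];p0=np.array(s["position"])
lift=p0+[0,0,.085]
W=rack(-.143,0,.1115);W2=rack(-.137,0,.0795);pre=W-.11*x
mid=np.array([.47,.0,.2])
for n,p in [("lift",lift),("mid",mid),("pre",pre),("W",W),("final",W2)]:
    q=ok(p,M,S2); print(n,p.round(4).tolist(),"clr",round(clear(p,M),1),None if q is None else q.round(1).tolist())
for a,b in [(lift,pre)]:
    print(min((round(clear(a+(b-a)*t,M),1),round(t,2)) for t in np.linspace(0,1,21)))
ps=[p0,lift,pre,W,W2]
for a,b in zip(ps,ps[1:]): print((1000*M.T@(b-a)).round(1))
E
```

```text
lift [0.5489, 0.3442, 0.1835] clr 280.7 [31.7, 34.1, 88.6, -28.2, 50.3, -7.9]
mid [0.47, 0.0, 0.2] clr 127.0 [-7.3, 17.6, 119.6, -26.2, 23.4, -41.4]
pre [0.506, -0.122, 0.2122] clr 44.1 [-23.7, 18.5, 114.4, -9.3, 24.1, -72.4]
W [0.5429, -0.1461, 0.1115] clr 9.1 [-24.6, 32.4, 113.9, -18.6, 10.8, -63.6]
final [0.5479, -0.1495, 0.0795] clr 16.5 [-24.8, 36.6, 114.0, -29.6, 6.8, -52.6]
(np.float64(44.1), np.float64(1.0))
[-77.9   0.2  34.1]
[  61.7 -412.5  214.5]
[110.   0.   0.]
[31.7 -0.1 -7.4]
```

```bash

python3 -m inch '{"dp": [[-8,0,3.5],[-14,0,6],[-18,0,8],[-20,0,8.6],[-18,0,8],[0,0,0]], "yaw": [0,0,0,0,0,0]}'; python3 st.py
python3 - <<'E'
from h import *
c=bot.capture("scene");cv2.imwrite("pics/s10.png",cv2.resize(c["color"][50:290,320:560,::-1],None,fx=2.4,fy=2.4,interpolation=cv2.INTER_CUBIC))
E
```

```text
time_s: 27.85
position: [0.5484, 0.3431, 0.1857]
tcp_rot: [[0.336, 0.553, 0.763], [-0.221, 0.833, -0.507], [-0.916, 0.001, 0.402]]
force: [1.2, 2.0, -7.4]
opening: 0.318
27.85 J [31.71, 33.92, 88.6, -28.15, 50.58, -7.92] P [0.5484, 0.3431, 0.1857] F [1.17, 2.04, -7.42] M [0.59, 0.35, 0.14]
```

View pics/s10.png

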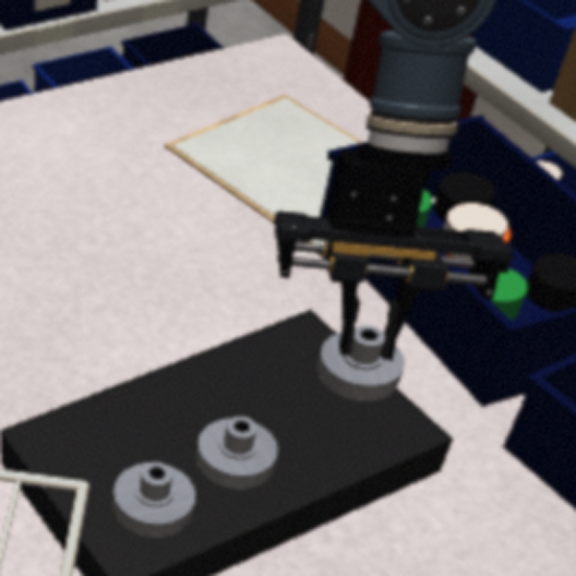

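The scene view shows the disc hanging level at (360,365) in the crop, and the 7.4 N weight fits 0.8 kg. I'll carry it to the point in front of the rack.

```bash

python3 -m inch '{"dp": [[2,-10,5],[3,-18,9],[4,-26,14],[4,-30,16],[5,-32,16],[5,-32,16],[5,-32,17],[5,-32,17],[5,-32,17],[5,-32,17],[5,-32,17],[5,-32,16],[4,-30,16],[3,-24,12],[2,-16,8],[1,-6,3],[0,0,0],[0,0,0]], "yaw": [0,0,0,0,0,0,0,0,0,0,0,0,0,0,0,0,0,0]}'; python3 st.py; python3 o.py
python3 - <<'E'
from clr import *
from rig import bot
s=bot.read_state();M=np.array(s["tcp_rot"]);x=M[:,0];p0=np.array(s["position"])
W=rack(-.143,0,.1115);W2=rack(-.137,0,.0795)
print("to pre",(1000*M.T@(W-.11*x-p0)).round(1),"to W",(1000*M.T@(W-p0)).round(1),"W->fin",(1000*M.T@(W2-W)).round(1), clear(p0,M),clear(W,M))
import cv2
c=bot.capture("wrist");cv2.imwrite("pics/w11.png",c["color"][:,:,::-1])
c=bot.capture("scene");cv2.imwrite("pics/s11.png",cv2.resize(c["color"][150:390,60:380,::-1],None,fx=2.4,fy=2.4,interpolation=cv2.INTER_CUBIC))
E
```

```text
time_s: 29.4
position: [0.5016, -0.1265, 0.21]
tcp_rot: [[0.327, 0.554, 0.766], [-0.22, 0.833, -0.508], [-0.919, -0.002, 0.394]]
force: [-0.8, 0.8, -9.0]
opening: 0.31
29.4 J [-24.37, 18.53, 114.62, -9.19, 24.19, -73.14] P [0.5016, -0.1265, 0.21] F [-0.76, 0.83, -8.98] M [0.55, 0.53, -0.0]
tilt 23.22 az -33.92 yaw to level y 0.32
[[0.3272, 0.5538, 0.7657], [-0.22, 0.8327, -0.5082], [-0.919, -0.0022, 0.3943]]
to pre [-1.6  6.8  2.8] to W [108.4   6.8   2.8] W->fin [31.8  0.  -7.1] 43.21741368121672 8.255618929157507
```

View pics/s11.png

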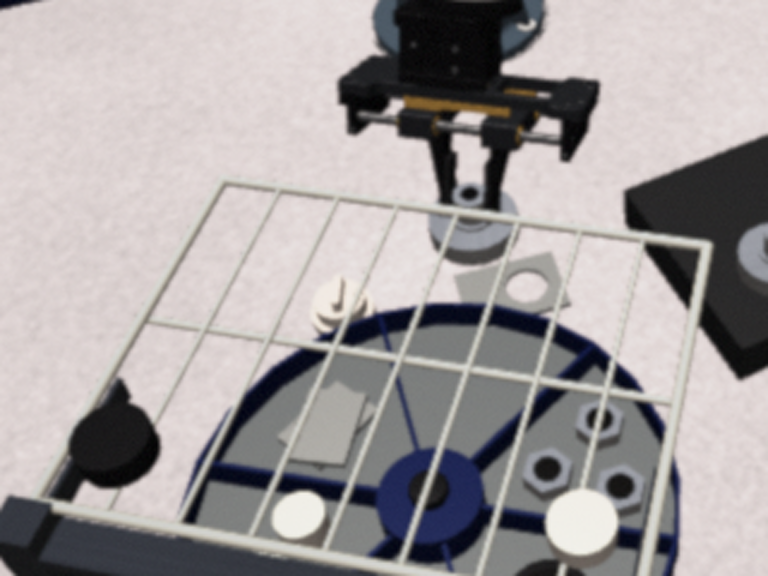

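View pics/w11.png

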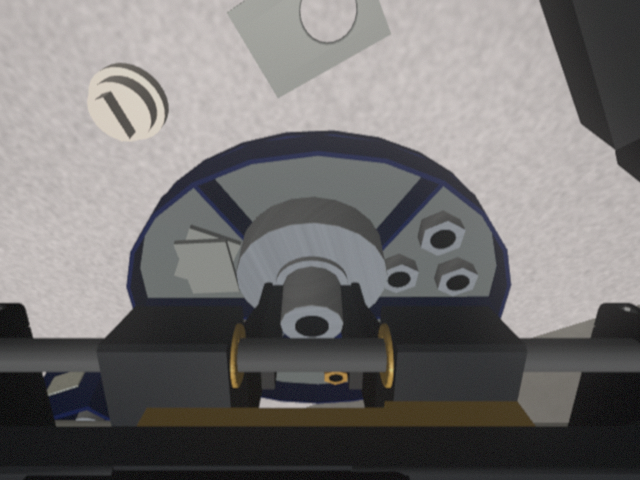

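The scene view shows the disc level above the bracket area in front of the rail. The wrist view shows the empty compartment behind it, between the dividers at (225,205) and (410,210). I'll move in along the tool axis.

```bash

python3 -m inch '{"dp": [[3,3.4,1.4],[6,3.4,1.4],[10,0,0],[12,0,0],[14,0,0],[14,0,0],[14,0,0],[12,0,0],[10,0,0],[6,0,0],[0,0,0],[0,0,0]], "yaw": [0.3,0,0,0,0,0,0,0,0,0,0,0]}'; python3 st.py; python3 o.py|head -1
python3 - <<'E'
from clr import *
from rig import bot
s=bot.read_state();M=np.array(s["tcp_rot"]);x=M[:,0];p0=np.array(s["position"])
W=rack(-.143,0,.1115);W2=rack(-.137,0,.0795)
print("to W",(1000*M.T@(W-p0)).round(1),"to fin",(1000*M.T@(W2-p0)).round(1), clear(p0,M),clear(W,M)); d=p0[:2]-ax; print("rack xy",d@rx,d@ry)
import cv2
c=bot.capture("wrist");cv2.imwrite("pics/w12.png",c["color"][:,:,::-1])
c=bot.capture("scene");cv2.imwrite("pics/s12.png",cv2.resize(c["color"][180:360,180:380,::-1],None,fx=3.3,fy=3.3,interpolation=cv2.INTER_CUBIC))
c=bot.capture("top");cv2.imwrite("pics/t12.png",cv2.resize(c["color"][140:320,320:520,::-1],None,fx=3.3,fy=3.3,interpolation=cv2.INTER_CUBIC))
E
```

```text
time_s: 30.5
position: [0.5444, -0.1447, 0.1204]
tcp_rot: [[0.334, 0.556, 0.761], [-0.221, 0.831, -0.51], [-0.916, 0.002, 0.4]]
force: [-0.7, 0.6, -7.9]
opening: 0.317
30.5 J [-24.29, 31.42, 113.34, -17.37, 12.47, -64.29] P [0.5444, -0.1447, 0.1204] F [-0.67, 0.57, -7.86] M [0.53, 0.54, 0.03]
tilt 23.6 az -33.55 yaw to level y -0.23
to W [ 8.  -2.  -3.9] to fin [ 39.7  -2.1 -11.2] 5.5254940729838715 9.416232881320115
rack xy -0.1426267789765115 0.0019618150991164156
```

View pics/s12.png

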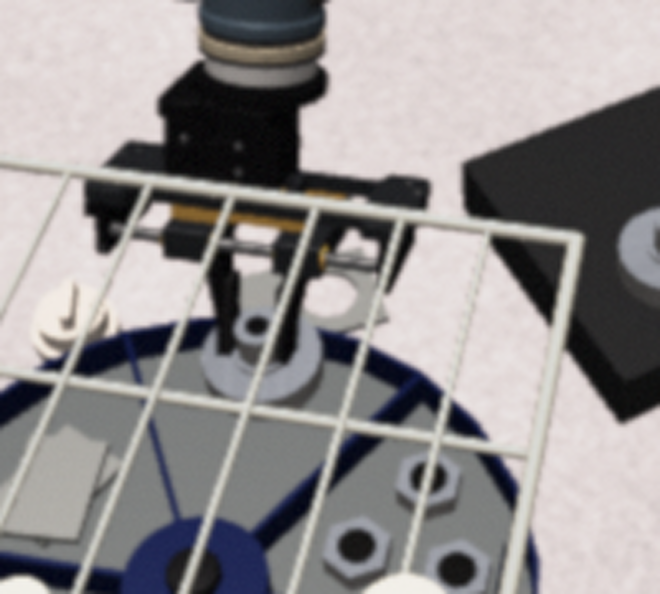

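View pics/w12.png

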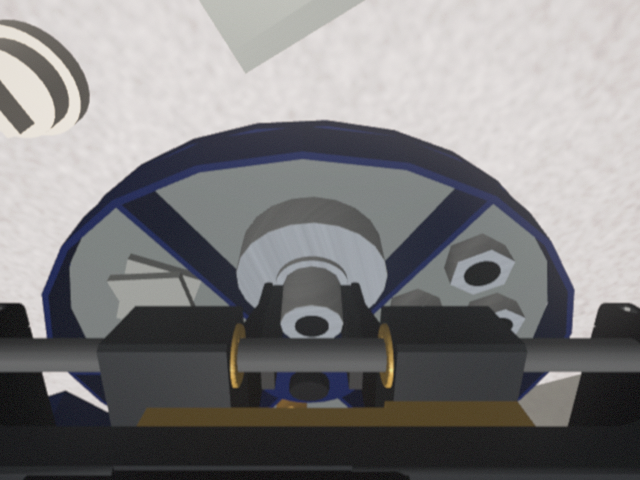

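View pics/t12.png

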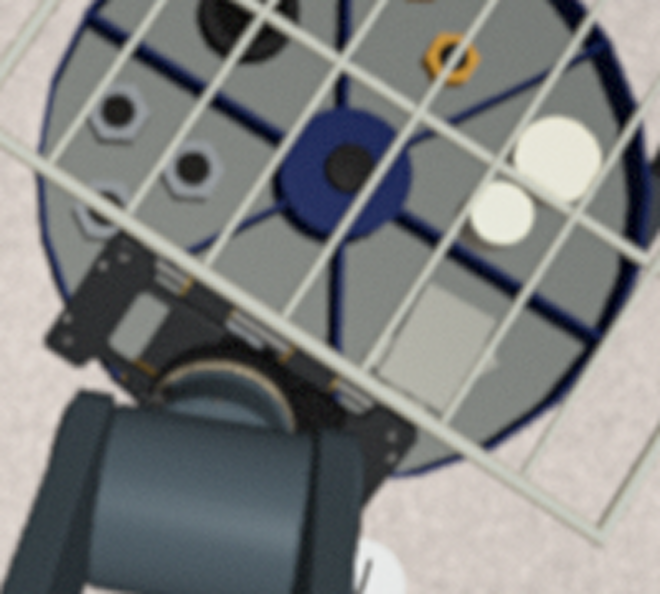

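```bash

python3 -m inch '{"dp": [[6,-0.5,-2],[8,-0.5,-2.2],[8,-0.5,-2.2],[6,-0.5,-2],[4,0,-1],[0,0,0],[0,0,0]], "yaw": [0,0,0,0,0,0,0]}'; python3 st.py; python3 o.py|head -1
python3 - <<'E'
from clr import *
from rig import bot
s=bot.read_state();M=np.array(s["tcp_rot"]);x=M[:,0];p0=np.array(s["position"])
W2=rack(-.137,0,.0795)
print("to fin",(1000*M.T@(W2-p0)).round(1), clear(p0,M)); d=p0[:2]-ax; print("rack xy",d@rx,d@ry)
E
```

```text
time_s: 31.23
position: [0.5469, -0.1489, 0.0878]
tcp_rot: [[0.335, 0.556, 0.761], [-0.222, 0.831, -0.51], [-0.916, 0.002, 0.401]]
force: [-0.6, 0.1, -9.1]
opening: 0.318
31.23 J [-24.65, 35.51, 113.94, -26.53, 7.97, -55.28] P [0.5469, -0.1489, 0.0878] F [-0.61, 0.09, -9.11] M [0.52, 0.55, -0.01]
tilt 23.66 az -33.53 yaw to level y -0.28
to fin [ 8.1  0.1 -2.2] 14.711506289393338
rack xy -0.13820867045880575 -0.00011523103743815323
```

```bash

python3 -m inch '{"dp": [[2.5,0,-0.8],[2,0,-0.8],[1.5,0,-0.6],[0,0,0]], "yaw": [0,0,0,0]}'|egrep 'pos|force'
python3 -m inch '{"dp": [[1,0,-0.4],[0.5,0,-0.2],[0,0,0]], "yaw": [0,0,0]}'|egrep 'pos|force'
python3 -m inch '{"dp": [[0.6,0,-0.3],[0,0,0]], "yaw": [0,0]}'|egrep 'pos|force'; python3 st.py
```

```text
position: [0.547, -0.149, 0.0812]
force: [-0.2, -0.6, -8.7]
position: [0.5471, -0.1491, 0.0798]
force: [-0.3, -1.3, -8.6]
position: [0.5472, -0.1491, 0.0795]
force: [-1.0, 0.5, -5.7]
31.98 J [-24.65, 36.55, 114.11, -31.14, 6.88, -50.62] P [0.5472, -0.1491, 0.0795] F [-1.0, 0.55, -5.68] M [0.47, 0.57, -0.0]
```

```bash

python3 -m inch '{"dp": [[0.5,0,-0.2],[0,0,0]], "yaw": [0,0]}'|egrep 'pos|force'
python3 -m inch '{"dp": [[0.5,0,-0.2],[0,0,0]], "yaw": [0,0]}'|egrep 'pos|force|opening'; python3 st.py
python3 - <<'E'
from h import *
c=bot.capture("scene");cv2.imwrite("pics/s13.png",cv2.resize(c["color"][200:360,200:380,::-1],None,fx=3.7,fy=3.7,interpolation=cv2.INTER_CUBIC))
c=bot.capture("wrist");cv2.imwrite("pics/w13.png",c["color"][:,:,::-1])
E
```

```text
position: [0.5472, -0.149, 0.0794]
force: [-3.6, 2.5, 0.4]
position: [0.5473, -0.149, 0.0794]
force: [-4.1, 3.1, 7.3]
opening: 0.313
32.32 J [-24.64, 36.58, 114.16, -31.82, 6.75, -49.94] P [0.5473, -0.149, 0.0794] F [-4.06, 3.06, 7.3] M [0.32, 0.54, -0.08]
```

View pics/s13.png

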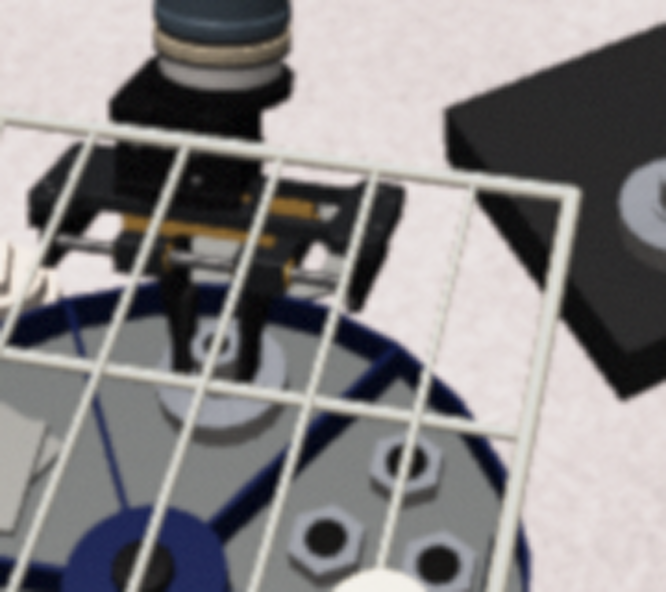

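View pics/w13.png

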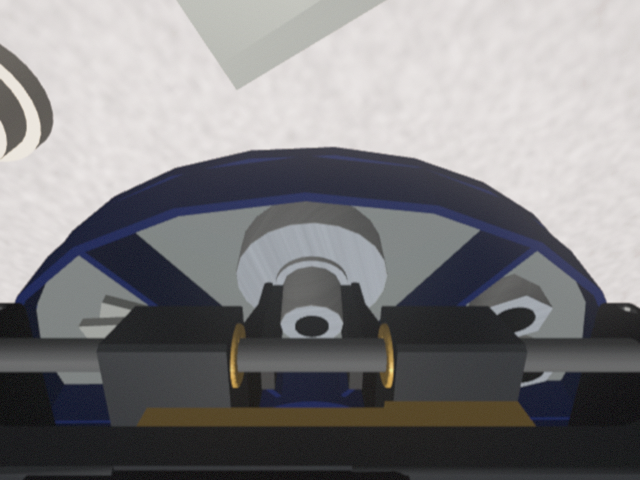

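The seat height matches the floor (TCP z 0.0794, 0.0795 expected), and the force went from -8.6 N to positive, so the disc is down. I'll release it and back out along the tool axis.

```bash

python3 -m inch '{"dp": [[0,0,0],[0,0,0],[0,0,0],[0,0,0],[0,0,0],[0,0,0]], "yaw": [0,0,0,0,0,0]}' 56; python3 st.py
python3 -m inch '{"dp": [[-4,0,0],[-8,0,0],[-10,0,0],[-12,0,0],[-14,0,0],[-16,0,0],[-18,0,0],[-20,0,0],[-20,0,0],[-20,0,0],[-20,0,-10],[-20,0,-20],[0,0,-20],[0,0,0],[0,0,0]], "yaw": [0,0,0,0,0,0,0,0,0,0,0,0,0,0,0]}'; python3 st.py
python3 - <<'E'
from h import *
c=bot.capture("scene");cv2.imwrite("pics/s14.png",cv2.resize(c["color"][200:360,200:380,::-1],None,fx=3.7,fy=3.7,interpolation=cv2.INTER_CUBIC))
cv2.imwrite("pics/s14f.png",c["color"][:,:,::-1])
c=bot.capture("wrist");cv2.imwrite("pics/w14.png",c["color"][:,:,::-1])
c=bot.capture("top");cv2.imwrite("pics/t14.png",c["color"][:,:,::-1])
E
```

```text
time_s: 32.92
position: [0.5476, -0.1493, 0.0781]
tcp_rot: [[0.335, 0.556, 0.761], [-0.222, 0.831, -0.51], [-0.916, 0.002, 0.402]]
force: [-0.8, -0.3, -0.9]
opening: 0.617
32.92 J [-24.66, 36.74, 114.09, -31.8, 6.74, -49.96] P [0.5476, -0.1493, 0.0781] F [-0.78, -0.29, -0.89] M [0.23, 0.06, 0.01]
time_s: 34.17
position: [0.4478, -0.0828, 0.2247]
tcp_rot: [[0.334, 0.555, 0.761], [-0.221, 0.832, -0.509], [-0.916, 0.002, 0.401]]
force: [1.2, -0.4, 0.7]
opening: 0.647
34.17 J [-21.4, 12.59, 121.24, -12.19, 23.48, -67.42] P [0.4478, -0.0828, 0.2247] F [1.24, -0.37, 0.7] M [0.17, 0.07, -0.03]
```

View pics/s14f.png

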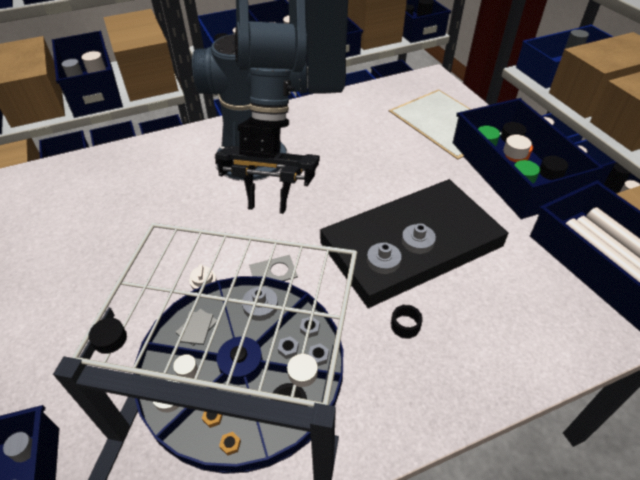

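View pics/s14.png

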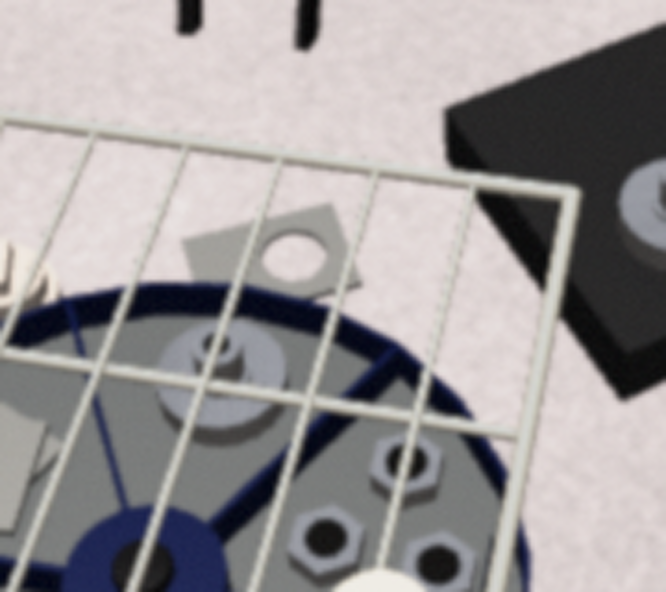

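View pics/t14.png

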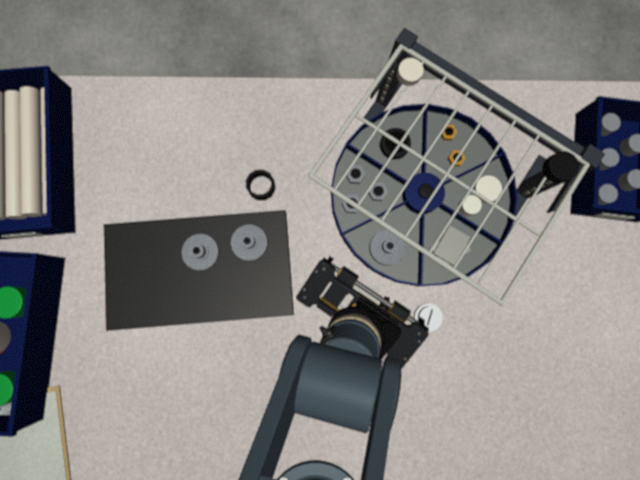

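View pics/w14.png

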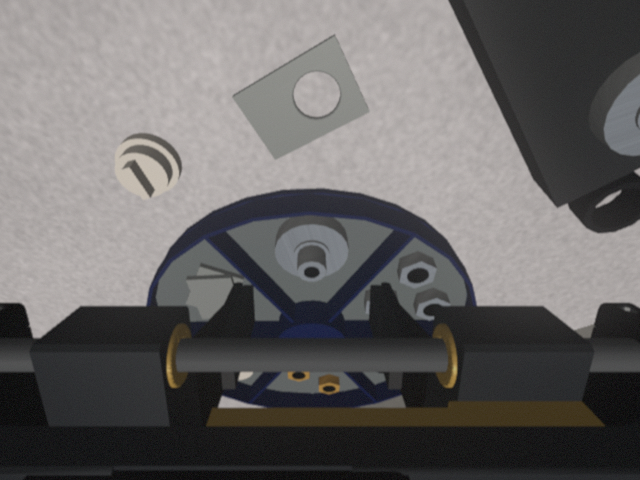

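The top view shows the disc at about (389,247) in the front compartment. The smooth discs are still at (200,252) and (249,243), and the plug at (428,317) has not moved. One numeric check, then I'll hand in.

```bash

python3 - <<'E'
from h import *
from kin import ax,rx,ry
d=ray((389,247),.061)[:2]-ax; print("disc rack frame",(d@rx).round(4),(d@ry).round(4))
a=cv2.imread("pics/top0.png",0);b=cv2.imread("pics/t14.png",0)
for n,(x,y) in {"plug":(428,317),"nut":(261,184)}.items():
    t=a[y-18:y+18,x-18:x+18]; r=cv2.matchTemplate(b[y-24:y+24,x-24:x+24],t,cv2.TM_CCOEFF_NORMED);print(n,cv2.minMaxLoc(r)[1],cv2.minMaxLoc(r)[3],"(6,6)=unmoved")
s=bot.read_state();print(s["time_s"],np.round(s["qvel"],2),np.round(s["force"],1))
bot.hand_in()
E
```

```text
disc rack frame -0.1371 -0.0019
plug 0.3575762212276459 (6, 6) (6,6)=unmoved
nut 0.9994415640830994 (6, 6) (6,6)=unmoved
34.3167 [-0.21  0.35  0.02 -0.03  0.3   0.16] [0.9 0.1 0.2]
the job is handed in; nothing more can be done
```

The job is handed in: the rough disc now lies flat in the empty compartment at the front of the carousel, under the shelf edge. It took 34.3 s of the allowed 72 s.

- **Slides:** I slid all three discs outward along the plate without lifting them. They moved about 40, 41 and 42 mm, measured in the top pictures. The rough disc stopped after about 31 mm the first time, so I pushed it again.
- **Which disc is rough:** the leftmost disc (farthest in y) gave 10–13 N while sliding; the other two gave about 1–2 N. Its reading is above the 3.5–7 N you gave, perhaps because the finger rubbed the disc or boss.
- **Carousel:** I pushed it one stop clockwise, and the later pictures show it resting in the next detent with the empty compartment at the front.
- **Placing:** I tilted the gripper by driving the arm against its reach limits, since the moves only allow turns about the tool axis. The lean was about 24°, less than the 30–45° advised, because the arm could not reach the load spot with more. By my model the gripper body kept at least 5 mm from the wires. I lowered the disc until the floor took its weight, then opened the fingers and backed out.

**Last checks:**
- The disc measured 137 mm in front of the carousel axis and 2 mm to the side, against a target of 128 mm. I set it forward on purpose to stay clear of the rail.
- The two smooth discs are still on the plate, and the gripper touched nothing at the end.
- The nut's image matched its starting position. The plug's match score was poor (0.36), probably because the gripper overlapped it in the picture. By eye the plug and bracket have not moved.

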